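Square up the loose tray guide of a microscope imaging stage

ROBOT

A 6-joint arm with a two-finger parallel gripper is mounted at the origin on the work surface. World frame = base frame: x ahead of the robot, y to its left, z up, the work surface at z = 0. Lengths are in m, angles in degrees, forces in N, time in s.
With the tool pointing down it reaches from about 0.35 to 0.875 m from the base axis. Payload 4.2 kg.
Tool frame: the origin (TCP) lies on the centre line of the jaws, within the pads' length; the fingertips stand 19 mm ahead of it and the grasp point (between the pads) is the TCP; x points along the fingers, y is the direction in which the jaws open and shut, and the axes are right-handed (so a half turn about x gives the same grasp; the last joint's range is limited). The gripper opens to 87 mm and grips with 3 to 60 N. Pads are 19 mm wide; open, the fingers measure 117 mm over their backs; the gripper's body (75 mm by 190 mm) begins 51 mm behind the grasp point.
Start: joints at [-60.928, 22.042, 0.453, 0, -68.411, -14.817], TCP at [0.154, -0.606, 0.242] pointing down, gripper open.
Joint ranges: [-179.83, 179.83], [-69.29, 118.12], [-61.27, 80.66], [-181.25, 117.63], [-171.15, -9.14], [-177.46, 177.46]. Speed limits (degrees/s): [159.86, 159.86, 180, 180, 180, 180].

INTERFACE

Orientations are given as a 3x3 rotation matrix whose columns are the frame's x, y, z axes.
In Python, from station import r, viewer, job, spotter gives the robot as it stands.
- The arm moves only by the tool play_rows, never from a script. Its argument "commands" is a list of rows, each an object of numbers: "fingers": the gripper command: -1 is fully open, 1 is shut, values between are in proportion; "tx", "ty", "tz": the shift along the tool's x, y, z normalised to -1 to 1, where 1 is 750 mm; "ax", "ay", "az": the turn, a rotation vector about the tool's x, y, z normalised to -1 to 1, where 1 is pi rad. In form: [{"fingers": .., "tx": .., "ty": .., "tz": .., "ax": .., "ay": .., "az": ..}, ...]. A call has 1 to 5 rows; each row is the pose to reach, as a shift and turn from the pose commanded when the call began, along the tool's axes at that moment, turning the shorter way round; what a row does not reach only later rows make up. A row lasts 1/12 s, in which the tool goes at most 41.7 mm and 7.16 degrees, less where a joint would pass 70% of its speed; a pose out of reach is approached as far as the arm can. A call with a number of a shift or a turn outside -1 to 1 is refused whole. A call with a gripper value outside its range is refused whole. The fingers move at their own pace and stop on an object; the grip force is fixed at half the most. Time passes only in rows, so rows that repeat a pose let the fingers close. It gives the time, the measured TCP pose, the force and the opening at its end, in the units of the state.
- r.sense(): the state, without advancing time (a new reading comes with each control period).
- viewer.capture(name): name is "side" or "top"; returns a dict with "image" (420x560x3 uint8, red, green, blue), "fx", "fy", "cx", "cy" (pixels), "R" (3x3) and "t" (3): a world point X has camera coordinates R X + t. Camera axes: x right, y down, z forward; pixel columns grow to the right and rows downward; lengths in m; the calibration is good to about 2 mm. A picture is of the moment at which its call begins. There is no depth.
- job.finish_job(): hands the job in, once; it reports no verdict.
Trained networks look in a picture, given as the dict that the camera call returned (one of the last four; its "shot" number tells which), for a name from the list of things; names that differ only in an ending like _2 or _b are one class to them, and where a whole thing is asked for, a point or a joint stands for the part that bears it (a point fixed in the world has none). Each returns a list of dicts, best first, with "score" (0 to 1); they miss things now and then, are a little off and sometimes report something else, mostly with a low value. They report only what shows in the picture. A call takes as long as a camera call. They do not tell look-alikes from the thing itself.
- spotter.find_in(name, picture): "uv" ([column, row] in pixels, amid what is visible of it).
- spotter.silhouettes(name, picture): "region" (420x560 bool, what is visible of it) and "uv" ([column, row] in pixels, amid what is visible of it).
The state is a dict: "time_s": time; "joints": joint angles; "joint_velocities": joint speeds; "effort": joint torques, N m; "tcp_pos": TCP position; "ee_rot": TCP orientation; "wrist_force": force on the tool from outside, world axes, zero at the start; "moment": the same for the moment, N m; "gripper_width": opening from 0.0 (shut) to 1.0 (fully open).
Only numpy, scipy, OpenCV 4.12 (cv2) and the standard library are available. Lean on these libraries where they do the work, as an engineer would, in place of code of your own. Each camera call takes 0.05 s, during which the arm holds its last target. There are 200 camera calls.

TASK

The clamp screw of the side guide on the microscope's imaging stage is loose and the guide has swung inwards, out of square with the fixed back guide. Pick up the red assembly square, lay it flat on the stage and press it firmly, without forcing, into the corner of the two guides, so that one leg lies flush along the back guide and the other swings the side guide square and lies flush along it. Finish while still gripping the square and pressing it against both guides, so that I can tighten the screw; leave the other things on the table and the stage where they are.

Things in the scene. Friction and masses are not known exactly. Their poses are not given: they have to be found in the camera images.
- stage: fixed white imaging board, 300 (x) by 340 (y) by 18 mm thick, lying on the table; origin at the centre of its underside, z up, so its top is 18 mm above the origin. Two dark steel bars, the guides, stand on it, each 20 mm wide and 12 mm high above the board.
- back_guide: the fixed back guide, a bar 268 mm long along the stage's y, screwed down near its far (+x) edge. Origin at board level at the middle of its inner face (facing the stage's -x); axes as the stage's. The square rubs on board and guides (friction near 0.6): a push towards one face loses up to 0.6 of the push on the other, so lean clearly on both (some 13 N here, 7 N on the side guide).
- corner (a point): the corner for the square: point on the board's top where the inner faces of the back guide and of the (squared) side guide meet; axes parallel to the stage's. 125 mm in x and 120 mm in y from the stage's centre, 18 mm above the stage's origin. From here the back guide's face runs along -y, the squared side guide's along -x.
- side_guide (a joint): angle of the loose side guide, a bar at the stage's left reaching from its pivot 210 mm towards the stage's -x. The upright pivot lies 10 mm beyond the corner in x and y. 0 rad = square; positive = front end swung inwards (to -y), about 120 mm x angle at the square's leg end. Friction 0.4 N m: some 3 N at the leg's end moves it and it stays put. Stops at -0.05 and 0.17.
- clamp_screw (a point): top of the loose black knurled clamp screw (19 mm across, rising 15 mm above the side guide) at the front end of the side guide, 188 mm from its pivot; it moves with the guide. Leave it alone.
- square: red L-shaped carpenter's assembly square lying flat, 0.25 kg, 32 mm high. Origin: its outer corner (cut back 5 mm), underside; z up. Leg A runs 120 mm along its -y, 20 wide (x -20 to 0); leg B 120 mm along its -x, 20 wide (y -20 to 0). Face x = 0 goes flush to the back guide, face y = 0 to the side guide. Seated, the origin is at the corner and its axes are parallel to the stage's.
- square_grip (a point): place to grip leg A: on its centre line, 60 mm from the outer corner, 24 mm above the underside; pinch across the 20 mm width on the top 17 mm only, because the 12 mm high back guide must pass below the fingertips when the square is seated.
- eyepiece: black microscope eyepiece, 39 mm across, 62 mm high, standing on the stage's front right part; origin at its base. Bystander.
- jar: amber specimen jar, 48 mm across, 70 mm high; origin at its base. Bystander.
- dish: clear covered petri dish with seeds, 93 mm across, 16 mm high; origin at its base. Bystander.
- sample_tub: clear open tub of soil and seeds, 80 by 110 by 45 mm; origin under its centre. Bystander.
- slide_box: small wooden slide box, 35 by 85 by 28 mm; origin under its centre. Bystander.
- forceps: steel forceps, 130 mm long, lying on the table. Bystander.
- screwdriver: yellow-handled screwdriver, 170 mm long, lying on the table right of the square. Bystander.
Not all that is in view belongs to the job. Leave any orange or yellow look-alike of the square alone.

How it is judged:
By the outcome, as a careful person would: the job done as asked, in the order asked, and still so for the second after the job is handed in, while the arm keeps its last pose, push and grip.
It also fails if it takes over 58 s, if anything falls off the work surface, if the arm or the gripper's body presses on something with over 40 N, if the wrist force passes 120 N, or if a joint passes its speed limit or range.

## Working session

There is one attempt and no reset: what is moved stays moved. The work goes in short steps, Python scripts to look and compute and a tool call to move; the robot and the scene stay as the last step left them, time stands still between calls to the robot, and variables do not carry over. Pictures are saved under pics/ and viewed, about 8 in all and at most 12, crops included, and the job is handed in when it is done.

Besides the shell and the picture viewer there is one more tool, called by a JSON object that holds its "fn" and its "kwargs". play_rows: Moves the arm, as the interface text tells. Its arguments: {"type":"object","properties":{"commands":{"type":"array"}},"required":["commands"]}

```bash
mkdir -p pics; ls
python3 - <<'E'
from station import r, viewer, job, spotter
import cv2,numpy as np,pickle
s=r.sense(); print(s)
for n in ("side","top"):
    p=viewer.capture(n); pickle.dump(p,open(f"{n}0.pkl","wb"))
    cv2.imwrite(f"pics/{n}0.png",p["image"][:,:,::-1])
    print(n,p["fx"],p["cx"],p["cy"],np.round(p["R"],3).tolist(),np.round(p["t"],3))
    for k in ("square","stage","back_guide","side_guide","clamp_screw","eyepiece","square_grip","corner"):
        try: print(k,[(np.round(d["uv"]),round(d["score"],2)) for d in spotter.find_in(k,p)][:3])
        except Exception as e: print(k,e)
E
```

```text
pics
{'time_s': 0.0, 'joints': array([-6.09271945e+01,  2.20907959e+01,  3.78091492e-01, -2.99909601e-02,
       -6.84097398e+01, -1.48169825e+01]), 'joint_velocities': array([ 0.04433096, -0.04381207, -0.00847127,  0.033844  ,  0.01034479,
       -0.06086656]), 'effort': array([ 3.89405670e-05, -3.90668142e+01,  1.87405479e+01,  4.21970710e+00,
        1.10950755e-02, -1.92310845e-04]), 'tcp_pos': array([ 0.15379391, -0.60519435,  0.24044506]), 'ee_rot': array([[-6.13023973e-04, -2.46063937e-01,  9.69253405e-01],
       [ 2.10425451e-03,  9.69251124e-01,  2.46064689e-01],
       [-9.99997598e-01,  2.19039940e-03, -7.63930248e-05]]), 'wrist_force': array([ 0.40604589,  0.30419786, -0.38899935]), 'moment': array([-0.0338863 ,  0.01127211, -0.01550573]), 'gripper_width': 0.9999903782310487}
side 397.0586211427511 280.02847317375347 213.38515682770816 [[-0.722, -0.692, 0.011], [-0.421, 0.426, -0.801], [0.549, -0.583, -0.599]] [0.366 0.294 0.793]
square [(array([397., 225.]), 0.94), (array([351., 193.]), 0.82), (array([318., 151.]), 0.6)]
stage [(array([276., 254.]), 0.66), (array([412.,
[... 261 characters left out ...]
)]
square_grip [(array([352., 193.]), 0.89), (array([322., 158.]), 0.83), (array([398., 228.]), 0.59)]
corner []
top 442.27375762591095 273.70274882879505 210.93937056780254 [[0.014, -1.0, -0.009], [-0.993, -0.013, -0.12], [0.12, 0.01, -0.993]] [-0.044  0.571  1.358]
square [(array([347., 293.]), 0.91), (array([364., 226.]), 0.68), (array([391., 167.]), 0.67)]
stage [(array([254., 239.]), 0.95)]
back_guide [(array([267., 199.]), 0.91)]
side_guide [(array([221., 222.]), 0.62), (array([270., 198.]), 0.38)]
clamp_screw [(array([217., 218.]), 0.77)]
eyepiece []
square_grip [(array([391., 166.]), 0.93), (array([362., 227.]), 0.87), (array([348., 288.]), 0.81)]
corner [(array([255., 239.]), 0.69)]
```

View pics/top0.png

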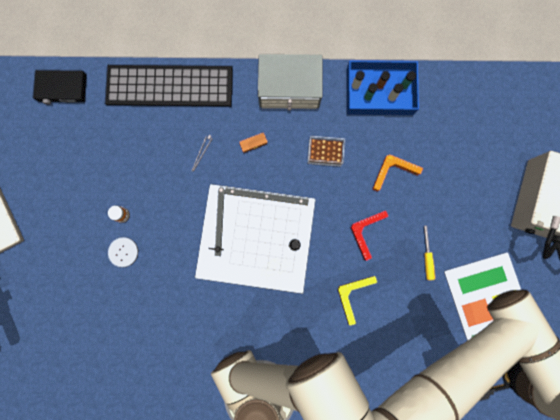

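View pics/side0.png

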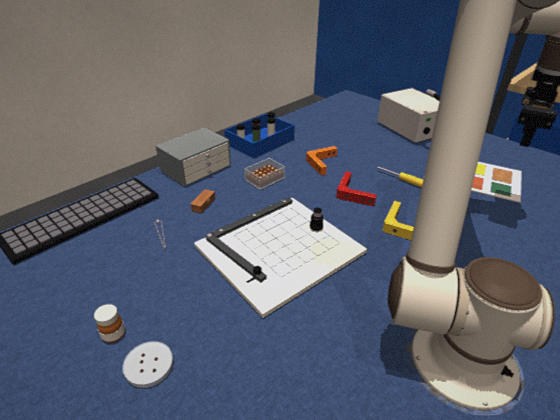

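The top view shows the red square with its corner at about (354,228), leg A running up-right to (387,213) and leg B down to (367,258). The stage covers about (197–314, 187–291), with the eyepiece at (295,245). The side guide runs from (222,190) to (219,250) and is swung inwards. The orange and yellow squares are look-alikes. Next I'll fit the poses from both cameras.

```bash
cat > h.py <<'E'
import cv2,numpy as np
from scipy.optimize import minimize
S=4
def proj(p,X):
    X=np.asarray(X)@p["R"].T+p["t"]
    return np.c_[p["fx"]*X[:,0]/X[:,2]+p["cx"],p["fy"]*X[:,1]/X[:,2]+p["cy"]]
def unproj(p,uv,z):
    d=np.array([(uv[0]-p["cx"])/p["fx"],(uv[1]-p["cy"])/p["fy"],1])@p["R"]; c=-p["R"].T@p["t"]
    return c+d*(z-c[2])/d[2]
def prism(poly,z0,z1): return np.array([[x,y,z] for z in(z0,z1) for x,y in poly])/1000
SQ=[prism([(0,-5),(0,-120),(-20,-120),(-20,-5)],0,32),prism([(-5,0),(-120,0),(-120,-20),(-5,-20)],0,32),prism([(0,-5),(-5,0),(-20,0),(-20,-20),(0,-20)],0,32)]
ST=[prism([(150,170),(150,-170),(-150,-170),(-150,170)],0,18)]
def tf(q,X,z=0):
    c,s=np.cos(q[2]),np.sin(q[2]); return X@np.array([[c,s,0],[-s,c,0],[0,0,1]])+[q[0],q[1],z]
def render(p,parts,q,z=0):
    m=np.zeros((420*S,560*S),np.uint8)
    for P in parts:
        uv=((proj(p,tf(q,P,z))+.5)*S-.5).astype(np.float32)
        cv2.fillConvexPoly(m,np.round(cv2.convexHull(uv)*16).astype(int),1,cv2.LINE_8,4)
    return m
def fit(views,parts,q0,z=0):
    ms=[(p,cv2.resize(m.astype(np.float32),None,fx=S,fy=S,interpolation=cv2.INTER_LINEAR)>.5) for p,m in views]
    def cost(v):
        q=np.array(v)/[1000,1000,300]; c=0
        for p,m in ms:
            a=render(p,parts,q,z)>0; c+=1-(a&m).sum()/(a|m).sum()
        return c/len(ms)
    v0=np.array(q0)*[1000,1000,300]
    for st in (15,3):
        o=minimize(cost,v0,method="Nelder-Mead",options=dict(initial_simplex=np.vstack([v0,v0+np.eye(3)*st]),xatol=.05,fatol=1e-5)); v0=o.x
    return o.x/[1000,1000,300],o.fun
def blob(m,uv,r=120):
    n,l,st,c=cv2.connectedComponentsWithStats(m.astype(np.uint8))
    i=1+np.argmin(np.linalg.norm(c[1:]-uv,axis=1)+1e4*(st[1:,4]<100)); return l==i
def red(im):
    h=cv2.cvtColor(im,cv2.COLOR_RGB2HSV); return ((h[...,0]<6)|(h[...,0]>174))&(h[...,1]>140)&(h[...,2]>60)
def white(im):
    h=cv2.cvtColor(im,cv2.COLOR_RGB2HSV); return (h[...,1]<50)&(h[...,2]>110)
def hull(m):
    c=np.argwhere(m)[:,::-1].astype(np.int32); o=np.zeros(m.shape,np.uint8); cv2.fillConvexPoly(o,cv2.convexHull(c),1); return o>0
E
python3 - <<'E'
from h import *; import pickle
t,s=[pickle.load(open(f"{n}0.pkl","rb")) for n in("top","side")]
mt,msd=blob(red(t["image"]),(364,230)),blob(red(s["image"]),(353,190))
print(mt.sum(),msd.sum())
c=unproj(t,(353,228),.03); e=unproj(t,(387,213),.03); yaw=np.arctan2(*(c-e)[1::-1])-np.pi/2
q0=[c[0],c[1],yaw]; print(q0)
for v in ([(t,mt)],[(s,msd)],[(t,mt),(s,msd)]): 
    q=fit(v,SQ,q0); print("sq",np.round(q[0],4),np.degrees(q[0][2]),q[1])
wt,ws=hull(blob(white(t["image"]),(254,239))),hull(blob(white(s["image"]),(285,255)))
print(wt.sum(),ws.sum())
c=unproj(t,(255,239),.018); q0=[c[0],c[1],-.15]
for v in ([(t,wt)],[(s,ws)],[(t,wt),(s,ws)]): 
    qs=fit(v,ST,q0); print("st",np.round(qs[0],4),np.degrees(qs[0][2]),qs[1])
np.savez("q.npz",sq=q[0],st=qs[0])
K=np.array([[125,120,18.]])/1000; print("corner",tf(qs[0],K)); e=unproj(t,(295,243),.05); print("eyep",e)
for n,p in(("top",t),("side",s)):
    im=p["image"][:,:,::-1].copy(); im=cv2.resize(im,None,fx=S,fy=S)
    for parts,qq,zz in((SQ,q[0],0),(ST,qs[0],0),(SQ,list(tf(qs[0],K)[0,:2])+[qs[0][2]],.018)):
        cs,_=cv2.findContours(render(p,parts,qq,zz),cv2.RETR_EXTERNAL,cv2.CHAIN_APPROX_NONE); cv2.drawContours(im,cs,-1,(0,255,0),1)
    x0,y0=(190,175) if n=="top" else(190,165)
    cv2.imwrite(f"pics/{n}fit.png",im[y0*S:(y0+150)*S,x0*S:(x0+200)*S])
E
```

```text
479 539
[np.float64(0.520969089936472), np.float64(-0.28596463690877516), np.float64(0.4272975398335992)]
sq [ 0.5305 -0.279   0.4224] 24.202367850152285 0.14599291185549335
sq [ 0.5323 -0.278   0.4179] 23.94454482320698 0.14495923642871344
sq [ 0.5322 -0.2789  0.4072] 23.32947833349138 0.14752615898131038
10547 10969
st [ 0.4867  0.0206 -0.1195] -6.8441246111013605 0.028006540981858286
st [ 0.4898  0.0188 -0.1244] -7.129875500127539 0.008918106303827167
st [ 0.489   0.019  -0.1264] -7.239607015917426 0.020063787751425255
corner [[0.62810425 0.12230752 0.018     ]]
eyep [ 0.47047256 -0.10371484  0.05      ]
```

View pics/topfit.png

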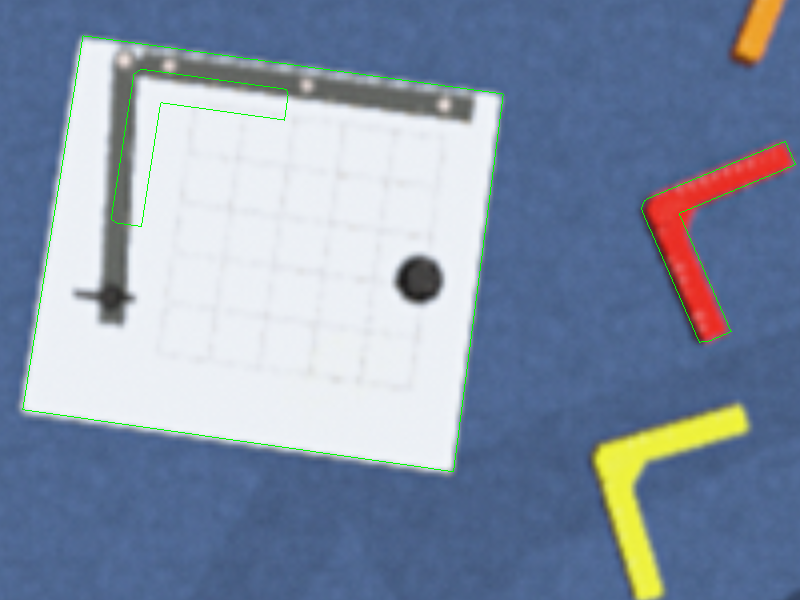

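View pics/sidefit.png

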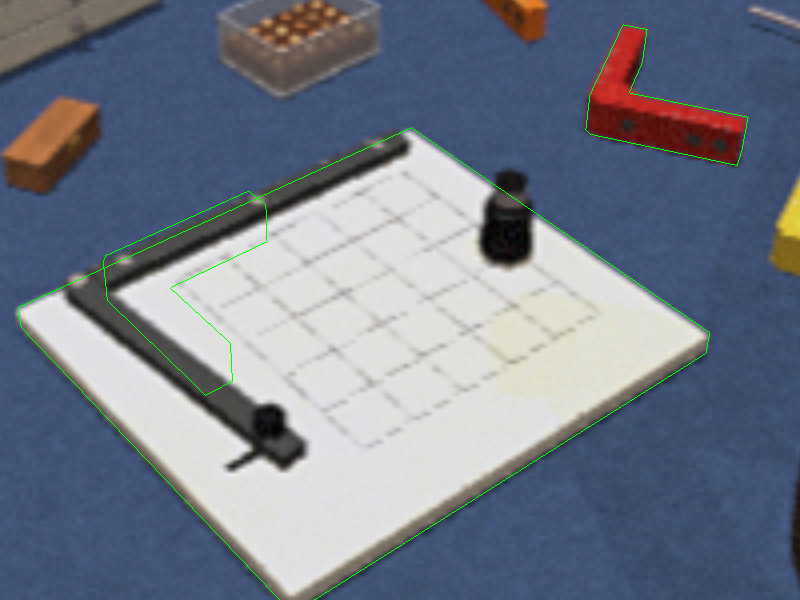

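```bash
cat > mv.py <<'E'
import sys,numpy as np
from station import r
from scipy.spatial.transform import Rotation as Ro
def go(x,y,z,psi):
    s=r.sense(); R=s["ee_rot"]; a=np.radians(psi)
    T=np.array([[0,np.cos(a),np.sin(a)],[0,np.sin(a),-np.cos(a)],[-1,0,0]])
    d=R.T@(np.array([x,y,z])-s["tcp_pos"]); w=Ro.from_matrix(R.T@T).as_rotvec()
    print("t",np.round(d/.75,4),"a",np.round(w/np.pi,4),"rows",np.linalg.norm(d)/.0417,np.degrees(np.linalg.norm(w))/7.16,"tcp",np.round(s["tcp_pos"],4),"F",np.round(s["wrist_force"],1),"j",np.round(s["joints"]),"g",s["gripper_width"],s["time_s"])
if __name__=="__main__": go(*map(float,sys.argv[1:5]))
E
python3 - <<'E'
from h import *
q=[.5322,-.2789,np.radians(23.6)]
print(tf(q,np.array([[-10,-60,0.]])/1000))
from mv import go
g=tf(q,np.array([[-10,-60,0.]])/1000)[0]; go(g[0],g[1],.15,203.6)
E
```

```text
[[ 0.54705731 -0.33788525  0.        ]]
t [0.1221 0.217  0.596 ] a [-0.5519 -0.      0.    ] rows 11.61747001316444 13.874750965451764 tcp [ 0.1539 -0.6057  0.2416] F [-0.1 -0.6  0.7] j [-61.  22.   0.   0. -68. -15.] g 0.9975057080181083 0.9
```

{"fn": "play_rows", "kwargs": {"commands": [{"fingers": -1,"tx": 0,"ty": 0.015,"tz": 0.04,"ax": -0.037,"ay": 0,"az": 0},{"fingers": -1,"tx": 0,"ty": 0.03,"tz": 0.08,"ax": -0.075,"ay": 0,"az": 0},{"fingers": -1,"tx": 0,"ty": 0.045,"tz": 0.12,"ax": -0.112,"ay": 0,"az": 0},{"fingers": -1,"tx": 0,"ty": 0.06,"tz": 0.16,"ax": -0.15,"ay": 0,"az": 0},{"fingers": -1,"tx": 0,"ty": 0.07,"tz": 0.2,"ax": -0.187,"ay": 0,"az": 0}]}}

```text
time_s: 1.32
tcp_pos: [0.2872, -0.5166, 0.2419]
ee_rot: [[0.0, -0.746, 0.666], [-0.0, 0.666, 0.746], [-1.0, -0.0, 0.0]]
wrist_force: [0.9, -0.7, 0.5]
gripper_width: 0.999
```

```bash
python3 mv.py .547 -.338 .15 203.6
```

```text
t [ 0.1225 -0.0997  0.4084] a [-3.631e-01  0.000e+00  1.000e-04] rows 7.875314964258935 9.128387633364975 tcp [ 0.2872 -0.5166  0.2419] F [ 0.9 -0.7  0.5] j [-45.  19.  -4.  -0. -67.   3.] g 0.9994971433389233 1.3167
```

{"fn": "play_rows", "kwargs": {"commands": [{"fingers": -1,"tx": 0,"ty": -0.01,"tz": 0.045,"ax": -0.037,"ay": 0,"az": 0},{"fingers": -1,"tx": 0,"ty": -0.02,"tz": 0.09,"ax": -0.075,"ay": 0,"az": 0},{"fingers": -1,"tx": 0.01,"ty": -0.03,"tz": 0.135,"ax": -0.112,"ay": 0,"az": 0},{"fingers": -1,"tx": 0.02,"ty": -0.045,"tz": 0.18,"ax": -0.15,"ay": 0,"az": 0},{"fingers": -1,"tx": 0.04,"ty": -0.055,"tz": 0.225,"ax": -0.187,"ay": 0,"az": 0}]}}

```text
time_s: 1.73
tcp_pos: [0.4325, -0.4201, 0.2132]
ee_rot: [[0.004, -0.99, 0.14], [-0.003, 0.14, 0.99], [-1.0, -0.004, -0.002]]
wrist_force: [0.1, -1.4, 0.3]
gripper_width: 0.998
```

```bash
python3 mv.py .547 -.338 .15 203.6
```

```text
t [ 0.0845 -0.1355  0.13  ] a [-0.1759 -0.0011  0.001 ] rows 3.703377817625492 4.422080748956501 tcp [ 0.4325 -0.4201  0.2132] F [ 0.1 -1.4  0.3] j [-29.  21.  -5.   0. -63.  21.] g 0.9976509229389372 1.7333
```

{"fn": "play_rows", "kwargs": {"commands": [{"fingers": -0.2,"tx": 0.02,"ty": -0.034,"tz": 0.033,"ax": -0.038,"ay": 0,"az": 0},{"fingers": -0.2,"tx": 0.042,"ty": -0.068,"tz": 0.065,"ax": -0.076,"ay": 0,"az": 0},{"fingers": -0.2,"tx": 0.063,"ty": -0.1,"tz": 0.098,"ax": -0.114,"ay": -0.001,"az": 0.001},{"fingers": -0.2,"tx": 0.0845,"ty": -0.1355,"tz": 0.13,"ax": -0.152,"ay": -0.001,"az": 0.001},{"fingers": -0.2,"tx": 0.0845,"ty": -0.1355,"tz": 0.13,"ax": -0.176,"ay": -0.001,"az": 0.001}]}}

```text
time_s: 2.15
tcp_pos: [0.5481, -0.3347, 0.144]
ee_rot: [[-0.007, -0.915, -0.404], [0.005, -0.404, 0.915], [-1.0, 0.004, 0.007]]
wrist_force: [-0.5, -1.2, -0.2]
gripper_width: 0.703
```

```bash
python3 mv.py .547 -.338 .035 203.6;  python3 - <<'E'
from station import viewer; import cv2,pickle
for n,b in(("side",(330,120)),):
    p=viewer.capture(n); im=p["image"][b[1]:b[1]+120,b[0]:b[0]+150,::-1]; cv2.imwrite("pics/a.png",cv2.resize(im,None,fx=4,fy=4))
E
```

```text
t [ 0.1454  0.0024 -0.0046] a [ 0.0014  0.0024 -0.0014] rows 2.616001738961808 0.07727988485609985 tcp [ 0.5481 -0.3347  0.144 ] F [-0.5 -1.2 -0.2] j [-17.  28.  -4.  -0. -58.  41.] g 0.7032109608723289 2.15
```

View pics/a.png

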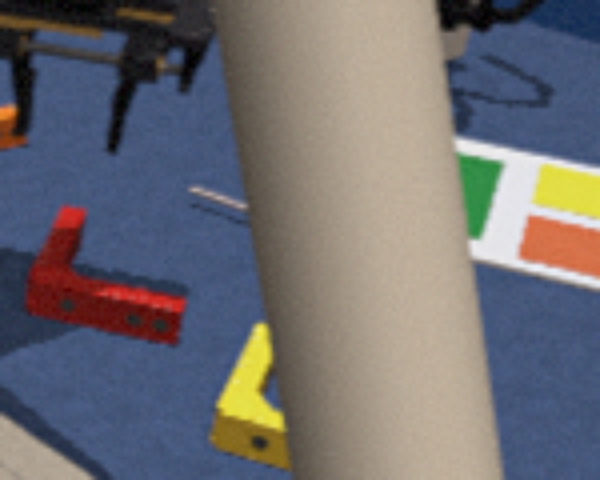

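The gripper is above leg A, seen at about (346,178) in the side picture, with its fingers on either side. I'll descend.

{"fn": "play_rows", "kwargs": {"commands": [{"fingers": -0.2,"tx": 0.045,"ty": 0.0025,"tz": -0.005,"ax": 0.001,"ay": 0.001,"az": -0.001},{"fingers": -0.2,"tx": 0.09,"ty": 0.0025,"tz": -0.005,"ax": 0.001,"ay": 0.001,"az": -0.001},{"fingers": -0.2,"tx": 0.12,"ty": 0.0025,"tz": -0.005,"ax": 0.001,"ay": 0.001,"az": -0.001},{"fingers": -0.2,"tx": 0.13,"ty": 0.0025,"tz": -0.005,"ax": 0.001,"ay": 0.001,"az": -0.001},{"fingers": -0.2,"tx": 0.13,"ty": 0.0025,"tz": -0.005,"ax": 0.001,"ay": 0.001,"az": -0.001}]}}

```text
time_s: 2.62
tcp_pos: [0.5428, -0.3428, 0.0489]
ee_rot: [[-0.003, -0.921, -0.39], [0.002, -0.39, 0.921], [-1.0, 0.002, 0.003]]
wrist_force: [0.5, -0.2, 0.5]
gripper_width: 0.597
```

```bash
python3 mv.py .547 -.338 .035 203.6
```

```text
t [ 0.0185 -0.0077  0.0036] a [-0.0035  0.0011 -0.0007] rows 0.3660698453064415 0.09405858758912436 tcp [ 0.5428 -0.3428  0.0489] F [ 0.5 -0.2  0.5] j [-18.  34.  -9.  -0. -47.  41.] g 0.5967474096982549 2.6167
```

{"fn": "play_rows", "kwargs": {"commands": [{"fingers": -0.2,"tx": 0.008,"ty": -0.0075,"tz": 0.0036,"ax": -0.0035,"ay": 0,"az": 0},{"fingers": -0.2,"tx": 0.017,"ty": -0.0075,"tz": 0.0036,"ax": -0.0035,"ay": 0,"az": 0},{"fingers": -0.2,"tx": 0.017,"ty": -0.0075,"tz": 0.0036,"ax": -0.0035,"ay": 0,"az": 0},{"fingers": -0.2,"tx": 0.017,"ty": -0.0075,"tz": 0.0036,"ax": -0.0035,"ay": 0,"az": 0}]}}

```text
time_s: 2.95
tcp_pos: [0.5489, -0.338, 0.0387]
ee_rot: [[0.002, -0.916, -0.402], [0.001, -0.402, 0.916], [-1.0, -0.002, -0.0]]
wrist_force: [-0.3, 0.6, 0.0]
gripper_width: 0.604
```

```bash
python3 mv.py .547 -.338 .035 203.6
```

```text
t [0.0049 0.0024 0.001 ] a [ 0.0006 -0.0001  0.0006] rows 0.09968107928114373 0.02188129544360415 tcp [ 0.5489 -0.338   0.0387] F [-0.3  0.6  0. ] j [-17.  35. -10.  -0. -45.  41.] g 0.604252019938595 2.95
```

{"fn": "play_rows", "kwargs": {"commands": [{"fingers": -0.2,"tx": 0.004,"ty": 0.001,"tz": 0.001,"ax": 0,"ay": 0,"az": 0},{"fingers": 1,"tx": 0.004,"ty": 0.001,"tz": 0.001,"ax": 0,"ay": 0,"az": 0},{"fingers": 1,"tx": 0.004,"ty": 0.001,"tz": 0.001,"ax": 0,"ay": 0,"az": 0},{"fingers": 1,"tx": 0.004,"ty": 0.001,"tz": 0.001,"ax": 0,"ay": 0,"az": 0},{"fingers": 1,"tx": 0.004,"ty": 0.001,"tz": 0.001,"ax": 0,"ay": 0,"az": 0}]}}

```text
time_s: 3.37
tcp_pos: [0.5475, -0.3377, 0.0351]
ee_rot: [[0.001, -0.916, -0.402], [0.001, -0.402, 0.916], [-1.0, -0.001, 0.0]]
wrist_force: [0.7, -0.2, -0.2]
gripper_width: 0.386
```

{"fn": "play_rows", "kwargs": {"commands": [{"fingers": 1,"tx": 0,"ty": 0,"tz": 0,"ax": 0,"ay": 0,"az": 0},{"fingers": 1,"tx": 0,"ty": 0,"tz": 0,"ax": 0,"ay": 0,"az": 0},{"fingers": 1,"tx": 0,"ty": 0,"tz": 0,"ax": 0,"ay": 0,"az": 0},{"fingers": 1,"tx": 0,"ty": 0,"tz": 0,"ax": 0,"ay": 0,"az": 0},{"fingers": 1,"tx": 0,"ty": 0,"tz": 0,"ax": 0,"ay": 0,"az": 0}]}}

```text
time_s: 3.78
tcp_pos: [0.5474, -0.3376, 0.035]
ee_rot: [[0.0, -0.916, -0.402], [0.001, -0.402, 0.916], [-1.0, -0.001, 0.001]]
wrist_force: [-0.5, 0.1, 0.8]
gripper_width: 0.226
```

```bash
python3 mv.py .547 -.338 .035 203.6
```

```text
t [-0.      0.0006 -0.0003] a [0.0005 0.0002 0.0003] rows 0.012298445535137047 0.016458790610214272 tcp [ 0.5474 -0.3376  0.035 ] F [-0.5  0.1  0.8] j [-17.  35. -10.  -0. -45.  41.] g 0.22568411714792988 3.7833
```

{"fn": "play_rows", "kwargs": {"commands": [{"fingers": 1,"tx": -0.04,"ty": 0,"tz": 0,"ax": 0,"ay": 0,"az": 0},{"fingers": 1,"tx": -0.08,"ty": 0,"tz": 0,"ax": 0,"ay": 0,"az": 0},{"fingers": 1,"tx": -0.12,"ty": 0,"tz": 0,"ax": 0,"ay": 0,"az": 0},{"fingers": 1,"tx": -0.16,"ty": 0,"tz": 0,"ax": 0,"ay": 0,"az": 0},{"fingers": 1,"tx": -0.18,"ty": 0,"tz": 0,"ax": 0,"ay": 0,"az": 0}]}}

```text
time_s: 4.2
tcp_pos: [0.5487, -0.3383, 0.1736]
ee_rot: [[0.006, -0.915, -0.403], [-0.001, -0.403, 0.915], [-1.0, -0.005, -0.004]]
wrist_force: [1.2, 0.7, -1.6]
gripper_width: 0.227
```

Run:
```python
from h import *
from mv import go
st=np.load("q.npz")["st"]
g=tf(st,np.array([[125-40,120-90,0.]])/1000)[0]; print(g, tf(st,np.array([[125-10,120-60,0.]])/1000)[0]); go(g[0],g[1],.17,172.8)
from station import viewer
p=viewer.capture("side");cv2.imwrite("pics/b.png",p["image"][60:260,200:500,::-1].repeat(2,0).repeat(2,1))
```

```text
[0.57708142 0.03806577 0.        ] [0.61062283 0.06404604 0.        ]
t [ 0.0043 -0.2366  0.4442] a [ 0.1719 -0.0007  0.0018] rows 9.052144332177582 4.321108505716132 tcp [ 0.5487 -0.3383  0.1736] F [ 1.2  0.7 -1.6] j [-17.  27.  -2.  -0. -61.  41.] g 0.22739123707990713 4.2
```

View pics/b.png

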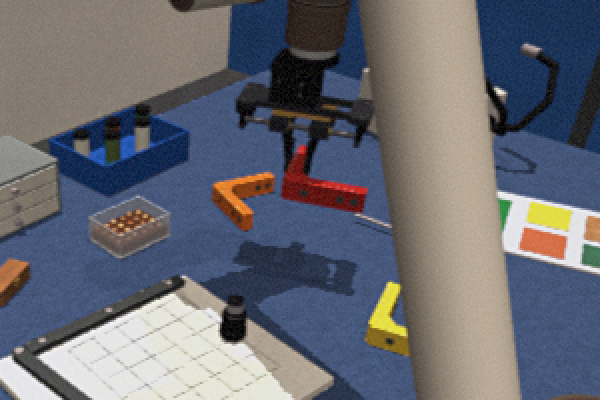

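The square is lifted and hangs level in the grip, at about (325,190) in crop pixels. The look-alikes are undisturbed. I'll carry it over the stage.

{"fn": "play_rows", "kwargs": {"commands": [{"fingers": 1,"tx": 0,"ty": -0.023,"tz": 0.044,"ax": 0.02,"ay": 0,"az": 0},{"fingers": 1,"tx": 0,"ty": -0.046,"tz": 0.088,"ax": 0.035,"ay": 0,"az": 0},{"fingers": 1,"tx": 0,"ty": -0.07,"tz": 0.132,"ax": 0.055,"ay": 0,"az": 0},{"fingers": 1,"tx": 0,"ty": -0.094,"tz": 0.176,"ax": 0.07,"ay": 0,"az": 0},{"fingers": 1,"tx": 0,"ty": -0.118,"tz": 0.22,"ax": 0.09,"ay": 0,"az": 0}]}}

```text
time_s: 4.67
tcp_pos: [0.561, -0.1493, 0.1683]
ee_rot: [[-0.002, -0.992, -0.127], [0.002, -0.127, 0.992], [-1.0, 0.002, 0.002]]
wrist_force: [0.7, 0.3, -2.4]
gripper_width: 0.224
```

```bash
python3 mv.py .577 .038 .17 172.8
```

```text
t [-0.0019 -0.053   0.245 ] a [ 0.0806  0.0006 -0.0006] rows 4.508305391077167 2.0260363489799174 tcp [ 0.561  -0.1493  0.1683] F [ 0.7  0.3 -2.4] j [  1.  21. -12.  -0. -57.   6.] g 0.2240498160316157 4.6667
```

{"fn": "play_rows", "kwargs": {"commands": [{"fingers": 1,"tx": -0.002,"ty": -0.01,"tz": 0.054,"ax": 0.02,"ay": 0,"az": 0},{"fingers": 1,"tx": -0.002,"ty": -0.022,"tz": 0.108,"ax": 0.04,"ay": 0,"az": 0},{"fingers": 1,"tx": -0.002,"ty": -0.034,"tz": 0.16,"ax": 0.06,"ay": 0,"az": 0},{"fingers": 1,"tx": -0.002,"ty": -0.045,"tz": 0.21,"ax": 0.08,"ay": 0,"az": 0},{"fingers": 1,"tx": -0.002,"ty": -0.053,"tz": 0.245,"ax": 0.08,"ay": 0,"az": 0}]}}

```text
time_s: 5.08
tcp_pos: [0.5766, 0.0394, 0.1701]
ee_rot: [[-0.001, -0.993, 0.12], [0.001, 0.12, 0.993], [-1.0, 0.002, 0.001]]
wrist_force: [-0.1, -1.1, -3.1]
gripper_width: 0.226
```

{"fn": "play_rows", "kwargs": {"commands": [{"fingers": 1,"tx": 0,"ty": 0,"tz": 0,"ax": 0,"ay": 0,"az": 0},{"fingers": 1,"tx": 0,"ty": 0,"tz": 0,"ax": 0,"ay": 0,"az": 0}]}}

```text
time_s: 5.25
tcp_pos: [0.5766, 0.0379, 0.17]
ee_rot: [[-0.002, -0.993, 0.117], [0.001, 0.117, 0.993], [-1.0, 0.002, 0.0]]
wrist_force: [-0.0, -0.7, -3.0]
gripper_width: 0.228
```

```bash
python3 mv.py .577 .038 .06 172.8;  python3 - <<'E'
from station import viewer
from h import *
p=viewer.capture("side"); b=blob(red(p["image"]),(255,215)); print(b.sum())
st=np.load("q.npz")["st"]
cv2.imwrite("pics/c.png",cv2.resize(p["image"][100:300,150:400,::-1],None,fx=3,fy=3))
E
```

```text
t [ 1.467e-01 -8.000e-04  1.000e-04] a [ 0.0026  0.0001 -0.0007] rows 2.638932518974912 0.0680975602073646 tcp [0.5766 0.0379 0.17  ] F [-0.  -0.7 -3. ] j [ 20.  21. -12.  -0. -57. -26.] g 0.2275591251612214 5.25
763
```

View pics/c.png

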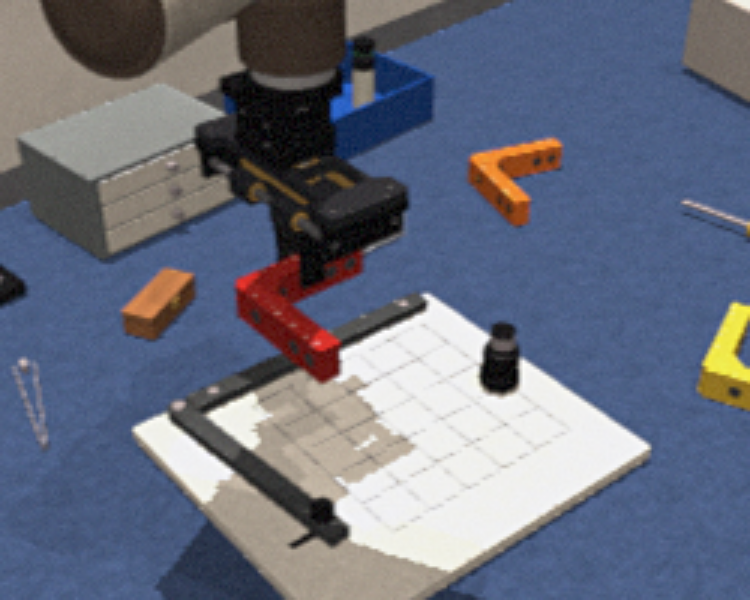

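The square is above the stage, with leg B clear of the swung side guide. I'll lower it.

{"fn": "play_rows", "kwargs": {"commands": [{"fingers": 1,"tx": 0.045,"ty": 0,"tz": 0,"ax": 0.002,"ay": 0,"az": 0},{"fingers": 1,"tx": 0.09,"ty": 0,"tz": 0,"ax": 0.002,"ay": 0,"az": 0},{"fingers": 1,"tx": 0.125,"ty": 0,"tz": 0,"ax": 0.002,"ay": 0,"az": 0},{"fingers": 1,"tx": 0.142,"ty": 0,"tz": 0,"ax": 0.002,"ay": 0,"az": 0},{"fingers": 1,"tx": 0.142,"ty": 0,"tz": 0,"ax": 0.002,"ay": 0,"az": 0}]}}

```text
time_s: 5.72
tcp_pos: [0.5742, 0.0341, 0.0609]
ee_rot: [[-0.009, -0.992, 0.129], [-0.001, 0.129, 0.992], [-1.0, 0.008, -0.002]]
wrist_force: [-0.3, -0.0, -2.6]
gripper_width: 0.228
```

{"fn": "play_rows", "kwargs": {"commands": [{"fingers": 1,"tx": 0.001,"ty": 0,"tz": 0,"ax": 0,"ay": 0,"az": 0},{"fingers": 1,"tx": 0.001,"ty": 0,"tz": 0,"ax": 0,"ay": 0,"az": 0}]}}

```text
time_s: 5.88
tcp_pos: [0.5784, 0.0358, 0.0654]
ee_rot: [[0.002, -0.992, 0.127], [0.001, 0.127, 0.992], [-1.0, -0.002, 0.002]]
wrist_force: [0.0, 0.6, -2.8]
gripper_width: 0.228
```

```bash
python3 mv.py .577 .038 .053 172.8
```

```text
t [0.0166 0.0023 0.0027] a [-0.0006  0.0005  0.0007] rows 0.3044065093391585 0.0260246151463115 tcp [0.5784 0.0358 0.0654] F [ 0.   0.6 -2.8] j [ 20.  28. -18.  -0. -43. -27.] g 0.22755429583980374 5.8833
```

{"fn": "play_rows", "kwargs": {"commands": [{"fingers": 1,"tx": 0.006,"ty": 0.001,"tz": 0.002,"ax": 0,"ay": 0,"az": 0},{"fingers": 1,"tx": 0.012,"ty": 0.001,"tz": 0.002,"ax": 0,"ay": 0,"az": 0},{"fingers": 1,"tx": 0.015,"ty": 0.001,"tz": 0.002,"ax": 0,"ay": 0,"az": 0},{"fingers": 1,"tx": 0.0155,"ty": 0.001,"tz": 0.002,"ax": 0,"ay": 0,"az": 0},{"fingers": 1,"tx": 0.0155,"ty": 0.001,"tz": 0.002,"ax": 0,"ay": 0,"az": 0}]}}

```text
time_s: 6.3
tcp_pos: [0.5769, 0.0381, 0.0532]
ee_rot: [[0.001, -0.992, 0.126], [0.001, 0.126, 0.992], [-1.0, -0.0, 0.001]]
wrist_force: [0.3, 0.9, -1.8]
gripper_width: 0.225
```

{"fn": "play_rows", "kwargs": {"commands": [{"fingers": 1,"tx": 0.0005,"ty": 0,"tz": 0,"ax": 0,"ay": 0,"az": 0},{"fingers": 1,"tx": 0.0005,"ty": 0,"tz": 0,"ax": 0,"ay": 0,"az": 0}]}}

```text
time_s: 6.47
tcp_pos: [0.577, 0.0381, 0.053]
ee_rot: [[0.001, -0.992, 0.126], [0.001, 0.126, 0.992], [-1.0, -0.001, 0.001]]
wrist_force: [-1.0, 1.4, 0.2]
gripper_width: 0.228
```

```bash
python3 mv.py .577 .038 .053 172.8
```

```text
t [-0.      0.     -0.0002] a [-0.0002  0.0004  0.0002] rows 0.0029850772783925695 0.012086404456108334 tcp [0.577  0.0381 0.053 ] F [-1.   1.4  0.2] j [ 20.  29. -19.  -0. -42. -27.] g 0.22806275728389605 6.4667
```

{"fn": "play_rows", "kwargs": {"commands": [{"fingers": 1,"tx": 0,"ty": -0.008,"tz": 0,"ax": 0,"ay": 0,"az": 0},{"fingers": 1,"tx": 0,"ty": -0.016,"tz": 0,"ax": 0,"ay": 0,"az": 0},{"fingers": 1,"tx": 0,"ty": -0.024,"tz": 0,"ax": 0,"ay": 0,"az": 0},{"fingers": 1,"tx": 0,"ty": -0.032,"tz": 0,"ax": 0,"ay": 0,"az": 0},{"fingers": 1,"tx": 0,"ty": -0.034,"tz": 0,"ax": 0,"ay": 0,"az": 0}]}}

```text
time_s: 6.88
tcp_pos: [0.6034, 0.0346, 0.053]
ee_rot: [[0.001, -0.992, 0.126], [0.001, 0.126, 0.992], [-1.0, -0.001, 0.001]]
wrist_force: [-4.8, 1.0, 7.5]
gripper_width: 0.222
```

{"fn": "play_rows", "kwargs": {"commands": [{"fingers": 1,"tx": 0,"ty": -0.001,"tz": 0,"ax": 0,"ay": 0,"az": 0},{"fingers": 1,"tx": 0,"ty": -0.002,"tz": 0,"ax": 0,"ay": 0,"az": 0},{"fingers": 1,"tx": 0,"ty": -0.003,"tz": 0,"ax": 0,"ay": 0,"az": 0}]}}

```text
time_s: 7.13
tcp_pos: [0.6044, 0.0344, 0.053]
ee_rot: [[-0.0, -0.992, 0.126], [0.001, 0.126, 0.992], [-1.0, 0.0, 0.001]]
wrist_force: [-4.4, 0.7, 6.1]
gripper_width: 0.231
```

```bash
python3 mv.py .6106 .064 .053 172.8
```

```text
t [ 0.     -0.0033  0.0401] a [-0.0004  0.0003 -0.0001] rows 0.7243011498114598 0.011658096284487643 tcp [0.6044 0.0344 0.053 ] F [-4.4  0.7  6.1] j [ 19.  31. -15.  -0. -44. -26.] g 0.2309623107411091 7.1333
```

{"fn": "play_rows", "kwargs": {"commands": [{"fingers": 1,"tx": -0.0005,"ty": -0.001,"tz": 0,"ax": 0,"ay": 0,"az": 0},{"fingers": 1,"tx": -0.0005,"ty": -0.002,"tz": 0,"ax": 0,"ay": 0,"az": 0},{"fingers": 1,"tx": -0.0005,"ty": -0.003,"tz": 0,"ax": 0,"ay": 0,"az": 0},{"fingers": 1,"tx": -0.0005,"ty": -0.003,"tz": 0,"ax": 0,"ay": 0,"az": 0}]}}

```text
time_s: 7.47
tcp_pos: [0.6046, 0.0343, 0.053]
ee_rot: [[-0.005, -0.992, 0.126], [0.001, 0.126, 0.992], [-1.0, 0.005, 0.0]]
wrist_force: [-8.8, 3.1, 7.5]
gripper_width: 0.228
```

{"fn": "play_rows", "kwargs": {"commands": [{"fingers": 1,"tx": 0,"ty": -0.0007,"tz": 0,"ax": 0,"ay": 0,"az": 0},{"fingers": 1,"tx": 0,"ty": -0.0014,"tz": 0,"ax": 0,"ay": 0,"az": 0},{"fingers": 1,"tx": 0,"ty": -0.0014,"tz": 0,"ax": 0,"ay": 0,"az": 0}]}}

```text
time_s: 7.72
tcp_pos: [0.6047, 0.0343, 0.053]
ee_rot: [[-0.007, -0.992, 0.127], [0.001, 0.127, 0.992], [-1.0, 0.007, -0.0]]
wrist_force: [-10.9, 4.7, 10.2]
gripper_width: 0.225
```

```bash
python3 mv.py .6106 .064 .053 172.8
```

```text
t [-0.     -0.0028  0.0403] a [-0.0004 -0.0001 -0.0021] rows 0.7261376273510072 0.053568009766105026 tcp [0.6047 0.0343 0.053 ] F [-10.9   4.7  10.2] j [ 18.  31. -15.  -0. -44. -26.] g 0.2251249054906842 7.7167
```

{"fn": "play_rows", "kwargs": {"commands": [{"fingers": 1,"tx": -0.0015,"ty": 0.0035,"tz": 0,"ax": 0,"ay": 0,"az": 0},{"fingers": 1,"tx": -0.0015,"ty": 0.0035,"tz": 0.004,"ax": 0,"ay": 0,"az": 0},{"fingers": 1,"tx": -0.0015,"ty": 0.0035,"tz": 0.01,"ax": 0,"ay": 0,"az": 0},{"fingers": 1,"tx": -0.0015,"ty": 0.0035,"tz": 0.016,"ax": 0,"ay": 0,"az": 0},{"fingers": 1,"tx": -0.0015,"ty": 0.0035,"tz": 0.02,"ax": 0,"ay": 0,"az": 0}]}}

```text
time_s: 8.13
tcp_pos: [0.6064, 0.0492, 0.0533]
ee_rot: [[-0.002, -0.992, 0.126], [-0.0, 0.126, 0.992], [-1.0, 0.002, -0.0]]
wrist_force: [-3.7, -1.8, -2.0]
gripper_width: 0.23
```

{"fn": "play_rows", "kwargs": {"commands": [{"fingers": 1,"tx": 0,"ty": 0,"tz": 0.003,"ax": 0,"ay": 0,"az": 0},{"fingers": 1,"tx": 0,"ty": 0,"tz": 0.006,"ax": 0,"ay": 0,"az": 0},{"fingers": 1,"tx": 0,"ty": 0,"tz": 0.009,"ax": 0,"ay": 0,"az": 0},{"fingers": 1,"tx": 0,"ty": 0,"tz": 0.009,"ax": 0,"ay": 0,"az": 0}]}}

```text
time_s: 8.47
tcp_pos: [0.607, 0.0555, 0.0535]
ee_rot: [[-0.002, -0.992, 0.126], [-0.001, 0.126, 0.992], [-1.0, 0.002, -0.001]]
wrist_force: [-4.3, -3.2, -1.5]
gripper_width: 0.224
```

```bash
python3 mv.py .6106 .064 .053 172.8;  python3 - <<'E'
from station import viewer
from h import *
p=viewer.capture("side"); cv2.imwrite("pics/d.png",cv2.resize(p["image"][180:300,180:340,::-1],None,fx=5,fy=5))
E
```

```text
t [ 0.0007 -0.0033  0.0119] a [-0.0001 -0.0003 -0.0007] rows 0.22249020965950123 0.018252841253313952 tcp [0.607  0.0555 0.0535] F [-4.3 -3.2 -1.5] j [ 20.  31. -14.  -0. -44. -28.] g 0.22399426499309696 8.4667
```

View pics/d.png

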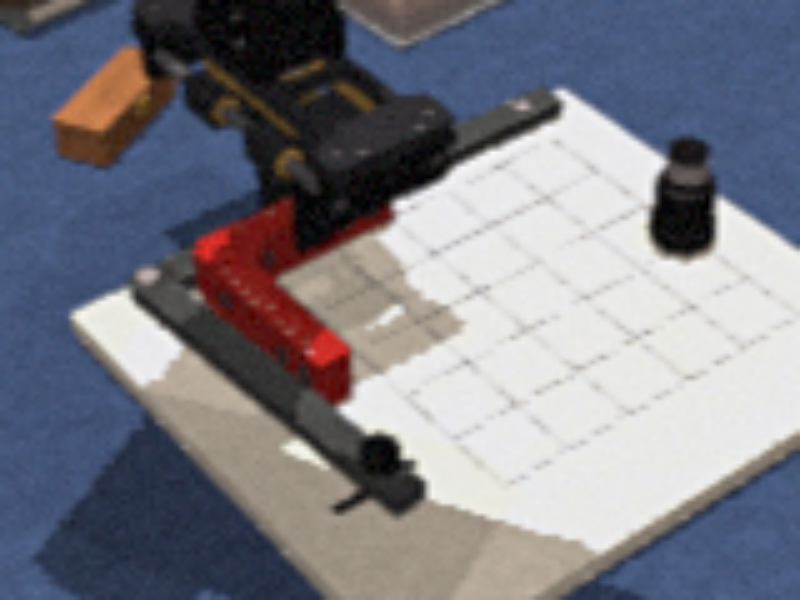

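Leg B's end, at about (340,390) in the crop, now touches the side guide. Leg A lies along the back guide, and the eyepiece and screw are clear. I'll keep sliding.

{"fn": "play_rows", "kwargs": {"commands": [{"fingers": 1,"tx": 0.0006,"ty": 0,"tz": 0.003,"ax": 0,"ay": 0,"az": 0},{"fingers": 1,"tx": 0.0006,"ty": -0.0005,"tz": 0.006,"ax": 0,"ay": 0,"az": 0},{"fingers": 1,"tx": 0.0006,"ty": -0.001,"tz": 0.009,"ax": 0,"ay": 0,"az": 0},{"fingers": 1,"tx": 0.0006,"ty": -0.001,"tz": 0.009,"ax": 0,"ay": 0,"az": 0}]}}

```text
time_s: 8.85
tcp_pos: [0.6078, 0.0613, 0.0533]
ee_rot: [[-0.004, -0.992, 0.126], [-0.002, 0.126, 0.992], [-1.0, 0.004, -0.002]]
wrist_force: [-6.0, -4.9, 1.2]
gripper_width: 0.225
```

{"fn": "play_rows", "kwargs": {"commands": [{"fingers": 1,"tx": 0,"ty": 0,"tz": 0.002,"ax": 0,"ay": 0,"az": 0},{"fingers": 1,"tx": 0,"ty": 0,"tz": 0.003,"ax": 0,"ay": 0,"az": 0},{"fingers": 1,"tx": 0,"ty": 0,"tz": 0.003,"ax": 0,"ay": 0,"az": 0}]}}

```text
time_s: 9.1
tcp_pos: [0.6081, 0.0634, 0.0533]
ee_rot: [[-0.004, -0.992, 0.126], [-0.002, 0.126, 0.992], [-1.0, 0.004, -0.002]]
wrist_force: [-5.0, -5.9, 0.9]
gripper_width: 0.231
```

```bash
python3 mv.py .6106 .064 .053 172.8
```

```text
t [ 0.0004 -0.0033  0.0012] a [-0.0002 -0.0007 -0.0012] rows 0.06309843944579406 0.03545553243940351 tcp [0.6081 0.0634 0.0533] F [-5.  -5.9  0.9] j [ 21.  32. -14.   0. -45. -28.] g 0.23060998199993762 9.1
```

{"fn": "play_rows", "kwargs": {"commands": [{"fingers": 1,"tx": 0,"ty": -0.001,"tz": 0.001,"ax": 0,"ay": 0,"az": 0},{"fingers": 1,"tx": 0,"ty": -0.001,"tz": 0.002,"ax": 0,"ay": 0,"az": 0},{"fingers": 1,"tx": 0,"ty": -0.001,"tz": 0.003,"ax": 0,"ay": 0,"az": 0},{"fingers": 1,"tx": 0,"ty": -0.001,"tz": 0.003,"ax": 0,"ay": 0,"az": 0}]}}

```text
time_s: 9.43
tcp_pos: [0.6084, 0.0649, 0.0533]
ee_rot: [[-0.006, -0.992, 0.126], [-0.002, 0.126, 0.992], [-1.0, 0.006, -0.003]]
wrist_force: [-7.2, -7.1, 1.7]
gripper_width: 0.225
```

{"fn": "play_rows", "kwargs": {"commands": [{"fingers": 1,"tx": 0,"ty": -0.001,"tz": 0.001,"ax": 0,"ay": 0,"az": 0},{"fingers": 1,"tx": 0,"ty": -0.001,"tz": 0.002,"ax": 0,"ay": 0,"az": 0},{"fingers": 1,"tx": 0,"ty": -0.001,"tz": 0.002,"ax": 0,"ay": 0,"az": 0}]}}

```text
time_s: 9.68
tcp_pos: [0.6084, 0.0652, 0.0533]
ee_rot: [[-0.008, -0.992, 0.127], [-0.004, 0.127, 0.992], [-1.0, 0.008, -0.005]]
wrist_force: [-8.4, -10.3, 3.3]
gripper_width: 0.224
```

```bash
python3 mv.py .6106 .064 .053 172.8
```

```text
t [ 0.0004 -0.0031 -0.0012] a [-0.0004 -0.0016 -0.0024] rows 0.05921129362166578 0.07461355265977479 tcp [0.6084 0.0652 0.0533] F [ -8.4 -10.3   3.3] j [ 21.  32. -14.   0. -45. -29.] g 0.2237864761451699 9.6833
```

{"fn": "play_rows", "kwargs": {"commands": [{"fingers": 1,"tx": 0,"ty": -0.001,"tz": 0,"ax": 0,"ay": -0.001,"az": -0.001},{"fingers": 1,"tx": 0,"ty": -0.002,"tz": 0,"ax": 0,"ay": -0.002,"az": -0.002},{"fingers": 1,"tx": 0,"ty": -0.003,"tz": 0,"ax": 0,"ay": -0.002,"az": -0.003},{"fingers": 1,"tx": 0,"ty": -0.0035,"tz": 0,"ax": 0,"ay": -0.002,"az": -0.004},{"fingers": 1,"tx": 0,"ty": -0.0035,"tz": 0,"ax": 0,"ay": -0.002,"az": -0.004}]}}

```text
time_s: 10.1
tcp_pos: [0.6084, 0.065, 0.0531]
ee_rot: [[-0.0, -0.992, 0.127], [0.0, 0.127, 0.992], [-1.0, 0.0, 0.0]]
wrist_force: [-13.8, -6.5, 7.5]
gripper_width: 0.228
```

{"fn": "play_rows", "kwargs": {"commands": [{"fingers": 1,"tx": 0,"ty": 0,"tz": 0,"ax": 0,"ay": 0,"az": 0},{"fingers": 1,"tx": 0,"ty": 0,"tz": 0,"ax": 0,"ay": 0,"az": 0},{"fingers": 1,"tx": 0,"ty": 0,"tz": 0,"ax": 0,"ay": 0,"az": 0}]}}

```text
time_s: 10.35
tcp_pos: [0.6084, 0.065, 0.0531]
ee_rot: [[-0.001, -0.992, 0.127], [0.0, 0.127, 0.992], [-1.0, 0.001, 0.0]]
wrist_force: [-13.8, -6.3, 8.1]
gripper_width: 0.225
```

Run:
```python
from mv import go
from h import *
from station import r,viewer
go(.6106,.064,.053,172.8); print(r.sense()["moment"])
p=viewer.capture("side"); cv2.imwrite("pics/e.png",cv2.resize(p["image"][200:300,180:313,::-1],None,fx=6,fy=6,interpolation=cv2.INTER_CUBIC))
m=blob(red(p["image"]),(245,230)); print(m.sum())
```

```text
t [ 0.0001 -0.0031 -0.001 ] a [-0.0006  0.     -0.0002] rows 0.05848279498722476 0.016616479028545 tcp [0.6084 0.065  0.0531] F [-13.8  -6.3   8.1] j [ 21.  32. -14.  -0. -44. -29.] g 0.2251386788831549 10.35
[-2.01662112  4.34530593  0.2565286 ]
560
```

View pics/e.png

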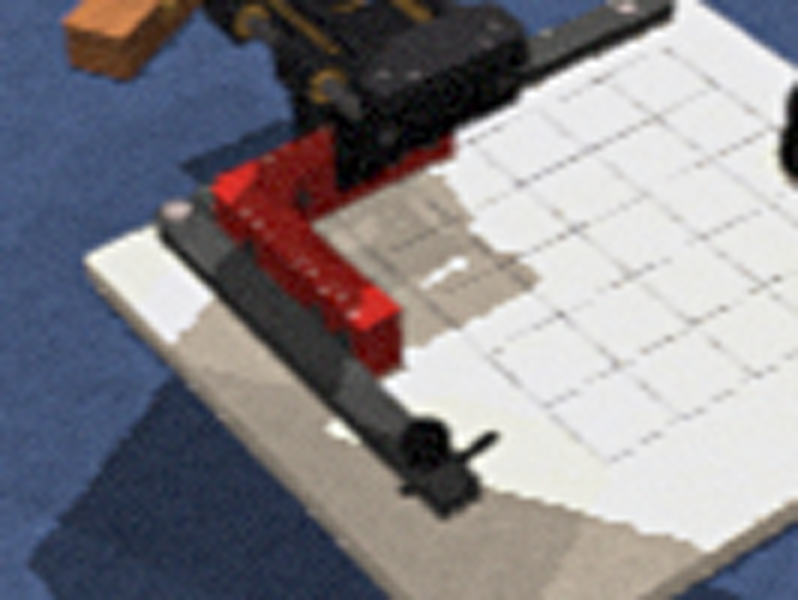

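Leg B now lies along the side guide and leg A along the back guide. I'll check that the y stall is the guide and not friction, by easing the x push, pushing harder in y, then reloading x.

{"fn": "play_rows", "kwargs": {"commands": [{"fingers": 1,"tx": -0.0005,"ty": 0.0015,"tz": 0,"ax": 0,"ay": 0,"az": 0.001},{"fingers": 1,"tx": -0.001,"ty": 0.003,"tz": 0.001,"ax": 0,"ay": -0.001,"az": 0.003},{"fingers": 1,"tx": -0.001,"ty": 0.003,"tz": 0.002,"ax": 0,"ay": -0.002,"az": 0.003},{"fingers": 1,"tx": -0.001,"ty": 0.003,"tz": 0.003,"ax": 0,"ay": -0.002,"az": 0.003},{"fingers": 1,"tx": -0.001,"ty": 0.003,"tz": 0.003,"ax": 0,"ay": -0.002,"az": 0.003}]}}

```text
time_s: 10.82
tcp_pos: [0.6085, 0.0662, 0.0533]
ee_rot: [[-0.006, -0.992, 0.127], [0.006, 0.127, 0.992], [-1.0, 0.006, 0.006]]
wrist_force: [-6.3, -12.8, 0.3]
gripper_width: 0.229
```

{"fn": "play_rows", "kwargs": {"commands": [{"fingers": 1,"tx": 0,"ty": 0,"tz": 0,"ax": 0,"ay": 0,"az": 0},{"fingers": 1,"tx": 0,"ty": 0,"tz": 0,"ax": 0,"ay": 0,"az": 0}]}}

```text
time_s: 10.98
tcp_pos: [0.6085, 0.0662, 0.0533]
ee_rot: [[-0.006, -0.992, 0.127], [0.006, 0.127, 0.992], [-1.0, 0.006, 0.006]]
wrist_force: [-6.2, -13.1, 0.3]
gripper_width: 0.227
```

```bash
python3 mv.py .6106 .064 .053 172.8
```

```text
t [ 0.0003 -0.0032 -0.0026] a [-0.0004  0.0018 -0.002 ] rows 0.0733769817189839 0.06833961981824124 tcp [0.6085 0.0662 0.0533] F [ -6.2 -13.1   0.3] j [ 21.  32. -14.  -1. -45. -28.] g 0.2271048042634113 10.9833
```

{"fn": "play_rows", "kwargs": {"commands": [{"fingers": 1,"tx": 0.0004,"ty": -0.001,"tz": 0.0005,"ax": 0,"ay": 0.001,"az": -0.001},{"fingers": 1,"tx": 0.0008,"ty": -0.002,"tz": 0.0005,"ax": 0,"ay": 0.002,"az": -0.002},{"fingers": 1,"tx": 0.0008,"ty": -0.003,"tz": 0.0005,"ax": 0,"ay": 0.002,"az": -0.003},{"fingers": 1,"tx": 0.0008,"ty": -0.004,"tz": 0.0005,"ax": 0,"ay": 0.002,"az": -0.004},{"fingers": 1,"tx": 0.0008,"ty": -0.004,"tz": 0.0005,"ax": 0,"ay": 0.002,"az": -0.004}]}}

```text
time_s: 11.4
tcp_pos: [0.6084, 0.0662, 0.0531]
ee_rot: [[-0.0, -0.992, 0.127], [-0.002, 0.127, 0.992], [-1.0, -0.0, -0.002]]
wrist_force: [-14.3, -10.8, 8.9]
gripper_width: 0.231
```

{"fn": "play_rows", "kwargs": {"commands": [{"fingers": 1,"tx": 0,"ty": 0,"tz": 0,"ax": 0,"ay": 0,"az": 0},{"fingers": 1,"tx": 0,"ty": 0,"tz": 0,"ax": 0,"ay": 0,"az": 0},{"fingers": 1,"tx": 0,"ty": 0,"tz": 0,"ax": 0,"ay": 0,"az": 0}]}}

```text
time_s: 11.65
tcp_pos: [0.6085, 0.0662, 0.0531]
ee_rot: [[-0.0, -0.992, 0.127], [-0.002, 0.127, 0.992], [-1.0, -0.0, -0.002]]
wrist_force: [-15.5, -10.6, 8.8]
gripper_width: 0.227
```

Run:
```python
from mv import go
from h import *
from station import r,viewer
go(.6106,.064,.053,172.8); print(r.sense()["moment"])
p=viewer.capture("side"); cv2.imwrite("pics/f.png",cv2.resize(p["image"][200:300,180:313,::-1],None,fx=6,fy=6,interpolation=cv2.INTER_CUBIC))
t=viewer.capture("top"); cv2.imwrite("pics/g.png",cv2.resize(t["image"][180:300,190:350,::-1],None,fx=5,fy=5,interpolation=cv2.INTER_CUBIC))
```

```text
t [ 0.0002 -0.0032 -0.0025] a [-0.0007 -0.0007  0.    ] rows 0.07380275619609246 0.02437805322550373 tcp [0.6085 0.0662 0.0531] F [-15.5 -10.6   8.8] j [ 21.  32. -14.   0. -44. -29.] g 0.22706962882379542 11.65
[-3.0234899   4.677094    0.30770683]
```

View pics/f.png

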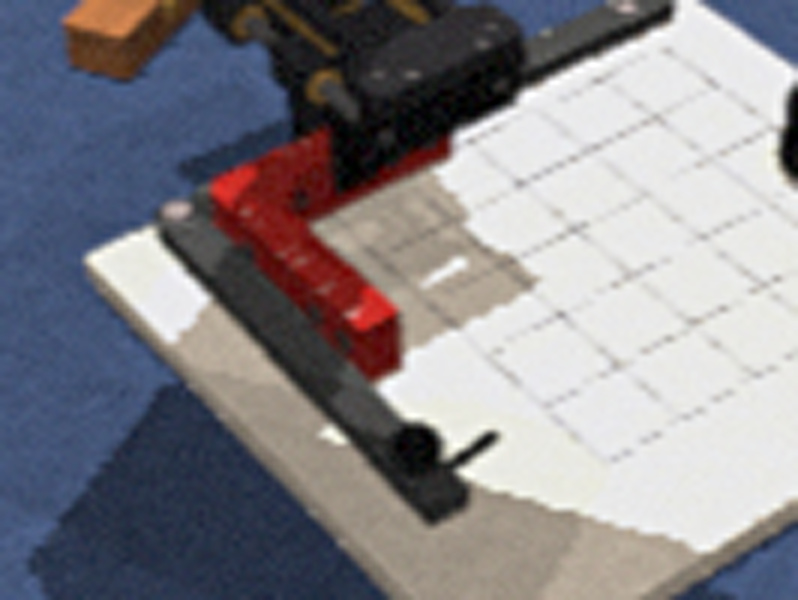

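View pics/g.png

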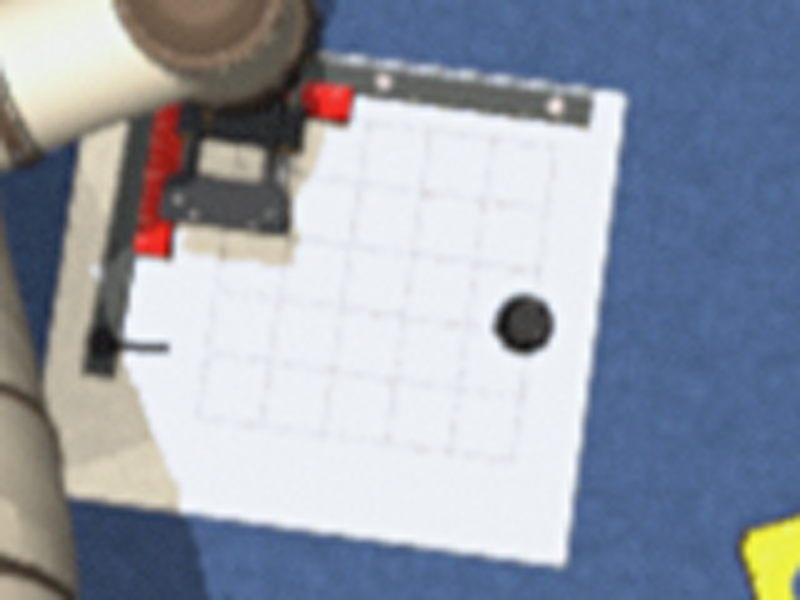

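The side guide moved out further between the two pictures: the screw went from (423,440) to (415,445). The earlier stall was therefore friction, and the check seated it deeper. I'll do one more y push, with less down force, to confirm it no longer moves.

{"fn": "play_rows", "kwargs": {"commands": [{"fingers": 1,"tx": -0.0008,"ty": 0.001,"tz": 0.0007,"ax": 0,"ay": 0.0003,"az": 0},{"fingers": 1,"tx": -0.0008,"ty": 0.002,"tz": 0.0015,"ax": 0,"ay": 0,"az": 0},{"fingers": 1,"tx": -0.0008,"ty": 0.002,"tz": 0.0018,"ax": 0,"ay": -0.0007,"az": 0},{"fingers": 1,"tx": -0.0008,"ty": 0.001,"tz": 0.0018,"ax": 0,"ay": -0.0007,"az": 0},{"fingers": 1,"tx": -0.0008,"ty": 0.0,"tz": 0.0015,"ax": 0,"ay": -0.0007,"az": 0}]}}

```text
time_s: 12.17
tcp_pos: [0.6085, 0.0669, 0.0532]
ee_rot: [[-0.001, -0.992, 0.128], [-0.0, 0.128, 0.992], [-1.0, 0.001, -0.0]]
wrist_force: [-15.5, -9.8, 7.9]
gripper_width: 0.224
```

{"fn": "play_rows", "kwargs": {"commands": [{"fingers": 1,"tx": 0,"ty": 0,"tz": 0,"ax": 0,"ay": 0,"az": 0},{"fingers": 1,"tx": 0,"ty": 0,"tz": 0,"ax": 0,"ay": 0,"az": 0},{"fingers": 1,"tx": 0,"ty": 0,"tz": 0,"ax": 0,"ay": 0,"az": 0}]}}

```text
time_s: 12.42
tcp_pos: [0.6085, 0.0669, 0.0532]
ee_rot: [[-0.001, -0.992, 0.127], [-0.001, 0.127, 0.992], [-1.0, 0.001, -0.001]]
wrist_force: [-13.9, -12.2, 7.6]
gripper_width: 0.224
```

Run:
```python
from mv import go
from h import *
from station import viewer
go(.6106,.064,.053,172.8)
st=np.load("q.npz")["st"]; K=np.array([135,130,0])/1000
ps=[viewer.capture("side"),viewer.capture("top")]
masks=[]
for p in ps:
    g=cv2.cvtColor(p["image"],cv2.COLOR_RGB2HSV); masks.append((g[...,2]<100)&(g[...,1]<110))
# bar portion clear of leg and screw: 135..175 and 200..210 from pivot; score by dark agreement in a band around it
def bar(a,w,x0=138,x1=174):
    P=prism([(-x0,w),(-x1,w),(-x1,-w),(-x0,-w)],18,30); c,s=np.cos(a),np.sin(a)
    return [P@np.array([[c,s,0],[-s,c,0],[0,0,1]])+K]
for n,p,m in zip("st",ps,masks):
    band=render(p,bar(0.,24),st)>0; M=cv2.resize(m.astype(np.float32),None,fx=S,fy=S)>.5; out=[]
    for a in np.arange(-.05,.06,.01):
        b=(render(p,bar(a,10),st)>0)&band; out.append((round(a,2),round(float((b&M).sum()/((b|M)&band).sum()),2)))
    print(n,out)
cv2.imwrite("pics/h.png",cv2.resize(ps[0]["image"][200:300,180:313,::-1],None,fx=6,fy=6,interpolation=cv2.INTER_CUBIC))
```

```text
t [ 0.0002 -0.0033 -0.0035] a [-0.0006 -0.0002 -0.0002] rows 0.08745146077250567 0.017387421398916886 tcp [0.6085 0.0669 0.0532] F [-13.9 -12.2   7.6] j [ 21.  32. -14.   0. -44. -29.] g 0.2238876415106806 12.4167
s [(np.float64(-0.05), 0.8), (np.float64(-0.04), 0.72), (np.float64(-0.03), 0.64), (np.float64(-0.02), 0.55), (np.float64(-0.01), 0.49), (np.float64(0.0), 0.42), (np.float64(0.01), 0.36), (np.float64(0.02), 0.32), (np.float64(0.03), 0.27), (np.float64(0.04), 0.23), (np.float64(0.05), 0.18)]
t [(np.float64(-0.05), 0.66), (np.float64(-0.04), 0.66), (np.float64(-0.03), 0.61), (np.float64(-0.02), 0.54), (np.float64(-0.01), 0.46), (np.float64(0.0), 0.37), (np.float64(0.01), 0.3), (np.float64(0.02), 0.23), (np.float64(0.03), 0.17), (np.float64(0.04), 0.12), (np.float64(0.05), 0.07)]
```

View pics/h.png

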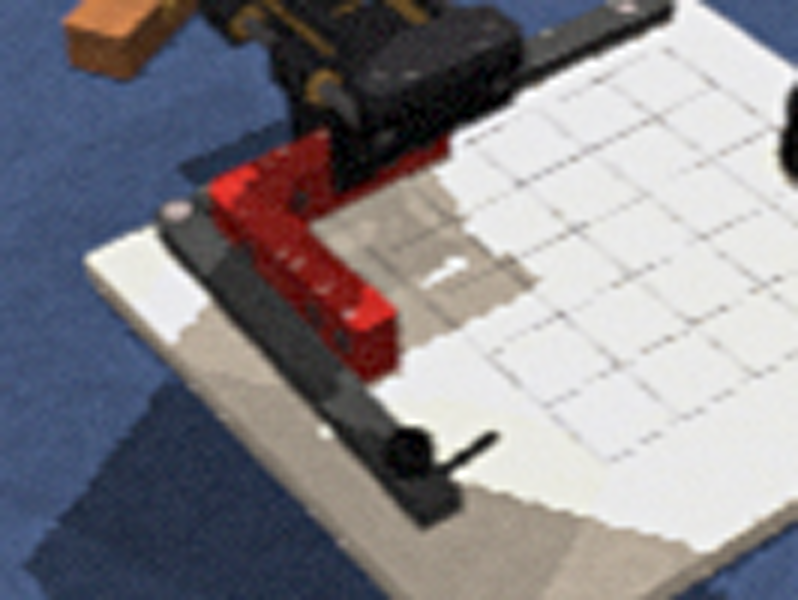

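The fresh picture shows the guide a bit further out (screw now at (410,450)), and the crude angle fit reads about -0.04, which could be bias. I'll calibrate the pivot on the opening pictures and refit numerically; all 12 views are used.

```bash
cat > ang.py <<'E'
from h import *; import pickle
from station import viewer
st=np.load("q.npz")["st"]
def rot(P,a): c,s=np.cos(a),np.sin(a); return P@np.array([[c,s,0],[-s,c,0],[0,0,1]])
def box(x0,x1,y0,y1,z0,z1): return prism([(x0,y0),(x1,y0),(x1,y1),(x0,y1)],z0,z1)
def dark(im):
    g=cv2.cvtColor(im,cv2.COLOR_RGB2HSV); return (g[...,2]<105)&(g[...,1]<110)
def up(m): return cv2.resize(m.astype(np.float32),None,fx=S,fy=S)>.5
def fitbar(p,mask,mk,band,v0,steps):
    M=up(mask)&band
    f=lambda v:(lambda b:1-(b&M).sum()/max(1,(b|M).sum()))((render(p,mk(v),st)>0)&band)
    v0=np.array(v0,float); sm=np.vstack([v0,v0+np.diag(steps)])
    o=minimize(f,v0,method="Nelder-Mead",options=dict(initial_simplex=sm,xatol=1e-2,fatol=1e-5)); return o.x,o.fun
# v = angle mrad, dx mm, dy mm (pivot shift)
def side(v,x0=-10,x1=165): return [rot(box(-x1,-x0,-10,10,18,30),v[0]/1000)+np.array([135+v[1],130+v[2],0])/1000]
def back(v): return [rot(box(0,20,-134,134,18,30),v[0]/1000)+np.array([125+v[1],v[2],0])/1000]
def legB(v): return [rot(box(-112,-40,-20,0,18,50),v[0]/1000)+np.array([125,120+v[1],0])/1000]
if __name__=="__main__":
    now={n:viewer.capture(n) for n in("side","top")}; pickle.dump(now,open("now.pkl","wb"))
    for n in("side","top"):
        p=pickle.load(open(f"{n}0.pkl","rb")); q=now[n]
        bb=render(p,[box(85,170,-130,90,18,30)],st)>0
        b,e=fitbar(p,dark(p["image"]),lambda v:back([v[0],v[1],0]),bb,[0,0],[15,4]); print(n,"back ang mrad,dx",b.round(1),round(e,2))
        sb=render(p,[box(-30,110,60,165,18,30)],st)>0
        v,e=fitbar(p,dark(p["image"]),lambda v:side([v[0],0,v[1]]),sb,[100,0],[-20,4]); print(" initial side ang,dy",v.round(1),round(e,2))
        sb=render(q,[box(-39,-3,80,165,18,30)],st)>0
        for dy in (v[1],0):
            w,e=fitbar(q,dark(q["image"]),lambda u:side([u[0],0,dy],138,174),sb,[0],[20]); print(" final side ang | dy",w.round(1),round(dy,1),round(e,2))
        lb=render(q,[box(15,85,75,150,18,50)],st)>0
        w,e=fitbar(q,red(q["image"]),lambda u:legB(u),lb,[0,0],[15,4]); print(" legB ang,dy",w.round(1),round(e,2))
E
python3 ang.py
```

```text
side back ang mrad,dx [-1.   0.5] 0.12
 initial side ang,dy [102.    3.2] 0.16
 final side ang | dy [-38.6] 3.2 0.17
 final side ang | dy [-55.3] 0 0.18
 legB ang,dy [4.7 1.5] 0.25
top back ang mrad,dx [16.9 -4.8] 0.54
 initial side ang,dy [98.3 -2.1] 0.56
 final side ang | dy [-60.2] -2.1 0.27
 final side ang | dy [-47.7] 0 0.27
 legB ang,dy [1.6 5.2] 0.33
```

```bash
cat > rect.py <<'E'
from h import *; import pickle
st=np.load("q.npz")["st"]
def warp(p,z,x0=-90,x1=150,y0=-60,y1=170):  # 0.5mm/px; rows=x, cols=y (stage mm)
    X,Y=np.meshgrid(np.arange(x0,x1,.5),np.arange(y0,y1,.5),indexing="ij")
    P=tf(st,np.c_[X.ravel(),Y.ravel(),0*X.ravel()]/1000,z); uv=proj(p,P).astype(np.float32)
    return cv2.remap(p["image"],uv[:,0].reshape(X.shape),uv[:,1].reshape(X.shape),cv2.INTER_CUBIC),x0,y0
def lines(p,z,mask,xs,y0,y1):
    im,a,b=warp(p,z); m=mask(im); out=[]
    for x in xs:
        r=m[int((x-a)*2)]; k=np.arange(int((y0-b)*2),int((y1-b)*2)); k=k[r[k]]
        if len(k)>4: out.append((x,k.min()/2+b,k.max()/2+b))
    return np.array(out)
def gray(th): 
    def f(im): g=cv2.cvtColor(im,cv2.COLOR_RGB2HSV); return (g[...,2]<th)&(g[...,1]<110)
    return f
def show(tag,L):
    if len(L)<4: print(tag,"few"); return
    for i,n in((1,"ylo"),(2,"yhi")):
        c=np.polyfit(L[:,0],L[:,i],1); res=np.std(L[:,i]-np.polyval(c,L[:,0])); print(tag,n,"slope mrad",round(c[0]*1000,1),"y at x=125:",round(np.polyval(c,125),1),"at x=5",round(np.polyval(c,5),1),"res",round(res,1))
if __name__=="__main__":
    now=pickle.load(open("now.pkl","rb"))
    for n in("top","side"):
        p0=pickle.load(open(f"{n}0.pkl","rb")); q=now[n]
        show(n+" guide init",lines(p0,.03,gray(140 if n=="top" else 105),np.arange(-40,100,2),70,150))
        show(n+" guide now",lines(q,.03,gray(140 if n=="top" else 105),np.arange(-40,4,2),70,165))
        show(n+" legB now z50",lines(q,.05,red,np.arange(10,90,2),80,150))
    im,a,b=warp(now["top"],.05); m=red(im)
    for y in (-2,0,2,4,6,8,10,108,112): 
        k=np.flatnonzero(m[:,int((y-b)*2)]); print(y,(k.min()/2+a,k.max()/2+a) if len(k) else None,end=" ")
    k=np.flatnonzero(m[int((115-a)*2)]); print("legA y range at x=115",k.min()/2+b,k.max()/2+b)
E
python3 rect.py
```

```text
top guide init ylo slope mrad 102.6 y at x=125: 121.5 at x=5 109.2 res 0.6
top guide init yhi slope mrad 102.0 y at x=125: 138.2 at x=5 126.0 res 0.3
top guide now ylo slope mrad -53.8 y at x=125: 120.4 at x=5 126.9 res 0.4
top guide now yhi slope mrad -60.8 y at x=125: 138.8 at x=5 146.1 res 0.5
top legB now z50 ylo slope mrad 10.3 y at x=125: 107.8 at x=5 106.5 res 3.8
top legB now z50 yhi slope mrad -0.7 y at x=125: 123.3 at x=5 123.4 res 0.4
side guide init ylo slope mrad 120.2 y at x=125: 125.4 at x=5 111.0 res 1.5
side guide init yhi slope mrad 100.6 y at x=125: 147.5 at x=5 135.4 res 0.3
side guide now ylo slope mrad -5.6 y at x=125: 129.2 at x=5 129.9 res 1.5
side guide now yhi slope mrad -50.0 y at x=125: 146.3 at x=5 152.3 res 0.5
side legB now z50 ylo slope mrad -276.7 y at x=125: 80.0 at x=5 113.2 res 7.2
side legB now z50 yhi slope mrad -48.3 y at x=125: 131.3 at x=5 137.1 res 1.9
-2 None 0 None 2 None 4 (np.float64(118.0), np.float64(122.0)) 6 (np.float64(102.5), np.float64(123.0)) 8 (np.float64(102.0), np.float64(123.5)) 10 (np.float64(102.0), np.float64(123.5)) 108 (np.float64(3.5), np.float64(81.5)) 112 (np.float64(3.5), np.float64(97.5)) legA y range at x=115 4.5 34.0
```

```bash
cat > hist.py <<'E'
from rect import *
now=pickle.load(open("now.pkl","rb"))
def re(f,n,y,x,k):
    c=cv2.imread(f"pics/{f}.png")[:,:,::-1]; h,w=round(c.shape[0]/k),round(c.shape[1]/k)
    p=dict(now[n]); im=np.full((420,560,3),200,np.uint8); im[y:y+h,x:x+w]=cv2.resize(c,(w,h),interpolation=cv2.INTER_AREA); p["image"]=im; return p
for f,y,x,k in(("d",180,180,5),("e",200,180,6),("f",200,180,6),("h",200,180,6)):
    p=re(f,"side",y,x,k); show("side "+f,lines(p,.03,gray(105),np.arange(-40,40,2),70,165)[:, :])
g=re("g","top",180,190,5); show("top g",lines(g,.03,gray(140),np.arange(-40,0,2),70,165)); show("top g legB",lines(g,.05,red,np.arange(10,90,2),80,150))
for n in("top","side"):
    for tag,p in(("init",pickle.load(open(f"{n}0.pkl","rb"))),("now",now[n])):
        im,a,b=warp(p,.03,x0=-90,x1=160,y0=-140,y1=170); m=gray(140 if n=="top" else 105)(im); ks=[]
        for yy in range(-105,-5,3):
            k=np.flatnonzero(m[int((90-a)*2):,int((yy-b)*2)]); 
            if len(k)>4: ks.append((yy,k.min()/2+90,k.max()/2+90))
        L=np.array(ks); c=np.polyfit(L[:,0],L[:,1],1); print(n,tag,"back guide inner x at y=0",round(c[1],1),"dx/dy mrad",round(c[0]*1000,1))
E
python3 hist.py
```

```text
side d ylo slope mrad 34.6 y at x=125: 115.9 at x=5 111.8 res 2.6
side d yhi slope mrad 88.3 y at x=125: 148.9 at x=5 138.3 res 0.4
side e ylo slope mrad -39.4 y at x=125: 117.6 at x=5 122.3 res 2.1
side e yhi slope mrad 4.8 y at x=125: 147.9 at x=5 147.3 res 0.4
side f ylo slope mrad -62.8 y at x=125: 118.1 at x=5 125.6 res 2.4
side f yhi slope mrad -15.5 y at x=125: 148.6 at x=5 150.5 res 0.5
side h ylo slope mrad -117.2 y at x=125: 112.5 at x=5 126.6 res 5.1
side h yhi slope mrad -45.1 y at x=125: 147.1 at x=5 152.5 res 0.4
top g ylo slope mrad -10.3 y at x=125: 124.1 at x=5 125.3 res 0.4
top g yhi slope mrad -49.6 y at x=125: 137.2 at x=5 143.2 res 0.8
top g legB ylo slope mrad 4.3 y at x=125: 106.6 at x=5 106.1 res 3.8
top g legB yhi slope mrad 3.8 y at x=125: 122.7 at x=5 122.3 res 0.4
top init back guide inner x at y=0 123.5 dx/dy mrad -0.2
top now back guide inner x at y=0 123.5 dx/dy mrad -0.8
side init back guide inner x at y=0 113.6 dx/dy mrad -0.2
side now back guide inner x at y=0 107.3 dx/dy mrad -84.6
```

The opening and latest pictures show the guide swung from about +0.10 to +0.005 rad (picture e, seated), then out to roughly -0.04 after my harder y pushes. I overdid the check. To mend it, I'll back off, lift the square, nudge the guide inwards from outside with leg A's end, and re-seat more gently.

{"fn": "play_rows", "kwargs": {"commands": [{"fingers": 1,"tx": 0,"ty": 0.006,"tz": -0.006,"ax": 0,"ay": 0,"az": 0},{"fingers": 1,"tx": -0.002,"ty": 0.014,"tz": -0.018,"ax": 0,"ay": 0,"az": 0},{"fingers": 1,"tx": -0.03,"ty": 0.014,"tz": -0.02,"ax": 0,"ay": 0,"az": 0},{"fingers": 1,"tx": -0.07,"ty": 0.014,"tz": -0.02,"ax": 0,"ay": 0,"az": 0},{"fingers": 1,"tx": -0.1,"ty": 0.014,"tz": -0.02,"ax": 0,"ay": 0,"az": 0}]}}

```text
time_s: 13.03
tcp_pos: [0.6043, 0.0581, 0.1315]
ee_rot: [[0.024, -0.992, 0.126], [0.009, 0.126, 0.992], [-1.0, -0.022, 0.012]]
wrist_force: [1.3, 0.5, -1.7]
gripper_width: 0.23
```

```bash
cat > look.py <<'E'
from rect import *
from station import viewer
def look(top=True):
    for n in(("top","side") if top else("side",)):
        q=viewer.capture(n); show(n+" guide",lines(q,.03,gray(140 if n=="top" else 105),np.arange(-40,4 if n=="top" else 40,2),70,165))
        pickle.dump(q,open(f"last_{n}.pkl","wb"))
if __name__=="__main__": look()
E
python3 look.py
python3 - <<'E'
from h import *; from mv import go
st=np.load("q.npz")["st"]; g=tf(st,np.array([[-5,225,0.]])/1000)[0]; print(g); go(g[0],g[1],.13,172.8)
E
```

```text
top guide ylo slope mrad -92.2 y at x=125: 114.3 at x=5 125.4 res 0.5
top guide yhi slope mrad -42.3 y at x=125: 141.7 at x=5 146.8 res 0.2
side guide ylo slope mrad -32.3 y at x=125: 125.2 at x=5 129.1 res 1.1
side guide yhi slope mrad -48.7 y at x=125: 146.7 at x=5 152.5 res 0.3
[0.51237263 0.24285291 0.        ]
t [0.0052 0.1559 0.2274] a [0.     0.005  0.0098] rows 4.959999610907924 0.27603087280187927 tcp [0.6069 0.059  0.1348] F [ 1.2  0.4 -2.3] j [ 21.  25. -11.   0. -52. -28.] g 0.22834193306542913 13.1333
```

{"fn": "play_rows", "kwargs": {"commands": [{"fingers": 1,"tx": 0.001,"ty": 0.03,"tz": 0.043,"ax": 0,"ay": 0.001,"az": 0.002},{"fingers": 1,"tx": 0.002,"ty": 0.06,"tz": 0.087,"ax": 0,"ay": 0.001,"az": 0.002},{"fingers": 1,"tx": 0.003,"ty": 0.09,"tz": 0.13,"ax": 0,"ay": 0.001,"az": 0.002},{"fingers": 1,"tx": 0.004,"ty": 0.12,"tz": 0.174,"ax": 0,"ay": 0.001,"az": 0.002},{"fingers": 1,"tx": 0.005,"ty": 0.156,"tz": 0.227,"ax": 0,"ay": 0.001,"az": 0.002}]}}

```text
time_s: 13.55
tcp_pos: [0.5099, 0.2374, 0.1245]
ee_rot: [[0.012, -0.992, 0.127], [0.007, 0.127, 0.992], [-1.0, -0.011, 0.008]]
wrist_force: [0.5, 0.9, -3.1]
gripper_width: 0.232
```

{"fn": "play_rows", "kwargs": {"commands": [{"fingers": 1,"tx": 0,"ty": 0,"tz": 0,"ax": 0,"ay": 0,"az": 0},{"fingers": 1,"tx": 0,"ty": 0,"tz": 0,"ax": 0,"ay": 0,"az": 0},{"fingers": 1,"tx": 0,"ty": 0,"tz": 0,"ax": 0,"ay": 0,"az": 0}]}}

```text
time_s: 13.8
tcp_pos: [0.5104, 0.2361, 0.1246]
ee_rot: [[0.011, -0.992, 0.125], [0.006, 0.125, 0.992], [-1.0, -0.01, 0.007]]
wrist_force: [0.0, -0.3, -3.0]
gripper_width: 0.228
```

Run:
```python
from h import *; from mv import go; from station import viewer,r
go(.5124,.2429,.0555,172.8)
s=r.sense(); tcp=s["tcp_pos"]; psi=np.arctan2(s["ee_rot"][1,1],s["ee_rot"][0,1])-np.pi
q0=[*tf([tcp[0],tcp[1],psi],np.array([[.01,.06,0]]))[0,:2],psi]; q0[2]=(q0[2]+np.pi)%(2*np.pi)-np.pi; print("expect",np.round(q0,4))
for n in("side","top"):
    p=viewer.capture(n); uv=proj(p,[[tcp[0],tcp[1],tcp[2]-.02]])[0]
    m=red(p["image"]); k=render(p,SQ,q0,tcp[2]-.035); R=cv2.resize(k,(560,420),interpolation=cv2.INTER_AREA)
    R=cv2.dilate(R,np.ones((25,25))); m&=R>0
    print(n,m.sum(),fit([(p,m)],SQ,q0,tcp[2]-.035))
```

```text
t [ 0.0922 -0.0005  0.0087] a [-0.      0.0022  0.0032] rows 1.6656673597549296 0.09851618482041473 tcp [0.5104 0.2361 0.1246] F [ 0.  -0.3 -3. ] j [ 41.  22. -18.   0. -49. -49.] g 0.22841282512353872 13.8
expect [ 0.5279  0.2944 -0.1258]
side 931 (array([ 0.52996989,  0.29699416, -0.1227694 ]), np.float64(0.37452223948926877))
top 170 (array([ 0.52815669,  0.2957643 , -0.11750519]), np.float64(0.7419447640966628))
```

{"fn": "play_rows", "kwargs": {"commands": [{"fingers": 1,"tx": 0.02,"ty": 0,"tz": 0.009,"ax": 0,"ay": 0.002,"az": 0.003},{"fingers": 1,"tx": 0.05,"ty": 0,"tz": 0.009,"ax": 0,"ay": 0.002,"az": 0.003},{"fingers": 1,"tx": 0.08,"ty": 0,"tz": 0.009,"ax": 0,"ay": 0.002,"az": 0.003},{"fingers": 1,"tx": 0.088,"ty": 0,"tz": 0.009,"ax": 0,"ay": 0.002,"az": 0.003},{"fingers": 1,"tx": 0.088,"ty": 0,"tz": 0.009,"ax": 0,"ay": 0.002,"az": 0.003}]}}

```text
time_s: 14.32
tcp_pos: [0.5114, 0.2405, 0.0572]
ee_rot: [[-0.003, -0.992, 0.129], [-0.003, 0.129, 0.992], [-1.0, 0.003, -0.003]]
wrist_force: [-0.6, 0.0, -3.2]
gripper_width: 0.226
```

{"fn": "play_rows", "kwargs": {"commands": [{"fingers": 1,"tx": 0,"ty": 0,"tz": 0,"ax": 0,"ay": 0,"az": 0},{"fingers": 1,"tx": 0,"ty": 0,"tz": 0,"ax": 0,"ay": 0,"az": 0}]}}

```text
time_s: 14.48
tcp_pos: [0.5132, 0.2428, 0.0606]
ee_rot: [[0.003, -0.992, 0.127], [0.002, 0.127, 0.992], [-1.0, -0.003, 0.002]]
wrist_force: [-0.5, -0.3, -2.4]
gripper_width: 0.225
```

```bash
python3 mv.py .5124 .2429 .0555 172.8
```

```text
t [0.0068 0.0011 0.    ] a [-0.0004  0.0007  0.0009] rows 0.12461987464084225 0.029975212869333977 tcp [0.5132 0.2428 0.0606] F [-0.5 -0.3 -2.4] j [ 42.  28. -20.   0. -42. -49.] g 0.22473057681187655 14.4833
```

{"fn": "play_rows", "kwargs": {"commands": [{"fingers": 1,"tx": 0.005,"ty": 0,"tz": -0.005,"ax": 0,"ay": 0,"az": 0},{"fingers": 1,"tx": 0.005,"ty": 0,"tz": -0.013,"ax": 0,"ay": 0,"az": 0},{"fingers": 1,"tx": 0.005,"ty": 0,"tz": -0.021,"ax": 0,"ay": 0,"az": 0},{"fingers": 1,"tx": 0.005,"ty": 0,"tz": -0.028,"ax": 0,"ay": 0,"az": 0},{"fingers": 1,"tx": 0.005,"ty": 0,"tz": -0.034,"ax": 0,"ay": 0,"az": 0}]}}

```text
time_s: 14.9
tcp_pos: [0.5089, 0.2175, 0.056]
ee_rot: [[0.002, -0.992, 0.127], [0.002, 0.127, 0.992], [-1.0, -0.002, 0.003]]
wrist_force: [-1.9, 4.4, -2.7]
gripper_width: 0.227
```

{"fn": "play_rows", "kwargs": {"commands": [{"fingers": 1,"tx": 0,"ty": 0,"tz": -0.003,"ax": 0,"ay": 0,"az": 0},{"fingers": 1,"tx": 0,"ty": 0,"tz": -0.005,"ax": 0,"ay": 0,"az": 0},{"fingers": 1,"tx": 0,"ty": 0,"tz": -0.005,"ax": 0,"ay": 0,"az": 0}]}}

```text
time_s: 15.15
tcp_pos: [0.5083, 0.2135, 0.0557]
ee_rot: [[0.001, -0.992, 0.126], [0.0, 0.126, 0.992], [-1.0, -0.001, 0.0]]
wrist_force: [-1.0, 3.1, -2.6]
gripper_width: 0.225
```

```bash
python3 mv.py .5124 .2429 .0555 172.8; python3 look.py
```

```text
t [ 0.0003 -0.0005  0.0396] a [-0.0003  0.0001  0.0002] rows 0.7129101237226905 0.009850475183155431 tcp [0.5083 0.2135 0.0557] F [-1.   3.1 -2.6] j [ 40.  27. -23.   0. -40. -47.] g 0.22541895996179628 15.15
top guide ylo slope mrad 51.9 y at x=125: 123.3 at x=5 117.1 res 0.5
top guide yhi slope mrad 160.2 y at x=125: 157.7 at x=5 138.5 res 1.0
side guide ylo slope mrad -485.7 y at x=125: 38.5 at x=5 96.7 res 4.2
side guide yhi slope mrad 294.0 y at x=125: 196.4 at x=5 161.1 res 6.4
```

The nudge works at about 3 N. I'll push a little more, then back off and lift.

{"fn": "play_rows", "kwargs": {"commands": [{"fingers": 1,"tx": 0,"ty": 0,"tz": -0.004,"ax": 0,"ay": 0,"az": 0},{"fingers": 1,"tx": 0,"ty": 0,"tz": -0.006,"ax": 0,"ay": 0,"az": 0},{"fingers": 1,"tx": 0,"ty": 0,"tz": -0.006,"ax": 0,"ay": 0,"az": 0},{"fingers": 1,"tx": 0,"ty": 0,"tz": 0.015,"ax": 0,"ay": 0,"az": 0},{"fingers": 1,"tx": 0,"ty": 0,"tz": 0.025,"ax": 0,"ay": 0,"az": 0}]}}

```text
time_s: 15.67
tcp_pos: [0.5111, 0.2328, 0.0555]
ee_rot: [[0.001, -0.992, 0.126], [-0.001, 0.126, 0.992], [-1.0, -0.001, -0.0]]
wrist_force: [0.2, 0.0, -2.9]
gripper_width: 0.226
```

{"fn": "play_rows", "kwargs": {"commands": [{"fingers": 1,"tx": -0.03,"ty": 0,"tz": 0.005,"ax": 0,"ay": 0,"az": 0},{"fingers": 1,"tx": -0.07,"ty": 0,"tz": 0.005,"ax": 0,"ay": 0,"az": 0},{"fingers": 1,"tx": -0.1,"ty": 0,"tz": 0.005,"ax": 0,"ay": 0,"az": 0},{"fingers": 1,"tx": -0.1,"ty": 0,"tz": 0.005,"ax": 0,"ay": 0,"az": 0}]}}

```text
time_s: 16.0
tcp_pos: [0.514, 0.2382, 0.1356]
ee_rot: [[0.009, -0.992, 0.124], [0.005, 0.124, 0.992], [-1.0, -0.008, 0.006]]
wrist_force: [0.8, 0.8, -2.2]
gripper_width: 0.231
```

```bash
python3 look.py; python3 mv.py .577 .038 .13 172.8
```

```text
top guide ylo slope mrad 89.1 y at x=125: 123.5 at x=5 112.8 res 0.4
top guide yhi slope mrad 72.3 y at x=125: 138.0 at x=5 129.3 res 0.3
side guide ylo slope mrad 117.1 y at x=125: 129.3 at x=5 115.2 res 1.7
side guide yhi slope mrad 76.5 y at x=125: 147.5 at x=5 138.3 res 0.3
t [ 0.0011 -0.1206 -0.2513] a [-0.0003  0.0003  0.0003] rows 5.012538306582886 0.012842197050759067 tcp [0.5111 0.2363 0.1309] F [-0.3  0.6 -4.2] j [ 41.  22. -17.   0. -51. -49.] g 0.2245561550439506 16.1
```

{"fn": "play_rows", "kwargs": {"commands": [{"fingers": 1,"tx": 0,"ty": -0.023,"tz": -0.05,"ax": 0,"ay": 0,"az": 0},{"fingers": 1,"tx": 0,"ty": -0.047,"tz": -0.1,"ax": 0,"ay": 0,"az": 0},{"fingers": 1,"tx": 0,"ty": -0.07,"tz": -0.15,"ax": 0,"ay": 0,"az": 0},{"fingers": 1,"tx": 0,"ty": -0.095,"tz": -0.2,"ax": 0,"ay": 0,"az": 0},{"fingers": 1,"tx": 0,"ty": -0.12,"tz": -0.251,"ax": 0,"ay": 0,"az": 0}]}}

```text
time_s: 16.52
tcp_pos: [0.5752, 0.037, 0.1284]
ee_rot: [[-0.004, -0.992, 0.126], [-0.001, 0.126, 0.992], [-1.0, 0.004, -0.002]]
wrist_force: [1.3, 0.9, -3.3]
gripper_width: 0.229
```

{"fn": "play_rows", "kwargs": {"commands": [{"fingers": 1,"tx": 0.03,"ty": 0,"tz": 0,"ax": 0,"ay": 0,"az": 0},{"fingers": 1,"tx": 0.06,"ty": 0,"tz": 0,"ax": 0,"ay": 0,"az": 0},{"fingers": 1,"tx": 0.08,"ty": 0,"tz": 0,"ax": 0,"ay": 0,"az": 0},{"fingers": 1,"tx": 0.08,"ty": 0,"tz": 0,"ax": 0,"ay": 0,"az": 0},{"fingers": 1,"tx": 0.08,"ty": 0,"tz": 0,"ax": 0,"ay": 0,"az": 0}]}}

```text
time_s: 16.93
tcp_pos: [0.5749, 0.0384, 0.0684]
ee_rot: [[-0.004, -0.992, 0.126], [-0.002, 0.126, 0.992], [-1.0, 0.004, -0.002]]
wrist_force: [1.1, 0.5, -2.6]
gripper_width: 0.229
```

```bash
python3 mv.py .577 .038 .053 172.8
```

```text
t [ 0.0205 -0.003  -0.0001] a [-0.0003 -0.0008 -0.0013] rows 0.3718248660573327 0.039676469887158096 tcp [0.5749 0.0384 0.0684] F [ 1.1  0.5 -2.6] j [ 20.  28. -18.   0. -44. -27.] g 0.22859220365763958 16.9333
```

{"fn": "play_rows", "kwargs": {"commands": [{"fingers": 1,"tx": 0.01,"ty": -0.002,"tz": 0,"ax": 0,"ay": -0.0005,"az": -0.001},{"fingers": 1,"tx": 0.018,"ty": -0.002,"tz": 0,"ax": 0,"ay": -0.0005,"az": -0.001},{"fingers": 1,"tx": 0.0195,"ty": -0.002,"tz": 0,"ax": 0,"ay": -0.0005,"az": -0.001},{"fingers": 1,"tx": 0.0195,"ty": -0.002,"tz": 0,"ax": 0,"ay": -0.0005,"az": -0.001}]}}

```text
time_s: 17.27
tcp_pos: [0.5774, 0.0389, 0.0557]
ee_rot: [[0.003, -0.992, 0.126], [0.001, 0.126, 0.992], [-1.0, -0.003, 0.002]]
wrist_force: [-0.3, 0.1, -2.4]
gripper_width: 0.221
```

{"fn": "play_rows", "kwargs": {"commands": [{"fingers": 1,"tx": 0,"ty": -0.01,"tz": 0,"ax": 0,"ay": 0,"az": 0},{"fingers": 1,"tx": 0,"ty": -0.02,"tz": 0,"ax": 0,"ay": 0,"az": 0},{"fingers": 1,"tx": 0,"ty": -0.028,"tz": 0,"ax": 0,"ay": 0,"az": 0},{"fingers": 1,"tx": 0,"ty": -0.034,"tz": 0,"ax": 0,"ay": 0,"az": 0},{"fingers": 1,"tx": 0,"ty": -0.034,"tz": 0,"ax": 0,"ay": 0,"az": 0}]}}

```text
time_s: 17.68
tcp_pos: [0.6038, 0.0353, 0.0559]
ee_rot: [[0.004, -0.992, 0.127], [0.001, 0.127, 0.992], [-1.0, -0.004, 0.002]]
wrist_force: [0.9, 0.5, -2.9]
gripper_width: 0.225
```

```bash
python3 mv.py .6106 .064 .053 172.8
```

```text
t [ 0.004  -0.0041  0.0391] a [-0.0005  0.0006  0.0012] rows 0.71078457227538 0.034751337611416286 tcp [0.6038 0.0353 0.0559] F [ 0.9  0.5 -2.9] j [ 19.  31. -15.  -0. -44. -26.] g 0.22543026160635735 17.6833
```

{"fn": "play_rows", "kwargs": {"commands": [{"fingers": 1,"tx": 0.0015,"ty": 0,"tz": 0.008,"ax": 0,"ay": 0.0005,"az": 0.0008},{"fingers": 1,"tx": 0.003,"ty": 0,"tz": 0.016,"ax": 0,"ay": 0.0005,"az": 0.0008},{"fingers": 1,"tx": 0.0042,"ty": -0.001,"tz": 0.022,"ax": 0,"ay": 0.0005,"az": 0.0008},{"fingers": 1,"tx": 0.0042,"ty": -0.0015,"tz": 0.022,"ax": 0,"ay": 0.0005,"az": 0.0008},{"fingers": 1,"tx": 0.0042,"ty": -0.002,"tz": 0.022,"ax": 0,"ay": 0.0005,"az": 0.0008}]}}

```text
time_s: 18.1
tcp_pos: [0.6065, 0.0524, 0.053]
ee_rot: [[0.001, -0.992, 0.126], [0.0, 0.126, 0.992], [-1.0, -0.001, 0.001]]
wrist_force: [-0.7, 0.7, -0.9]
gripper_width: 0.229
```

{"fn": "play_rows", "kwargs": {"commands": [{"fingers": 1,"tx": 0,"ty": -0.001,"tz": 0.002,"ax": 0,"ay": 0,"az": 0},{"fingers": 1,"tx": 0,"ty": -0.002,"tz": 0.004,"ax": 0,"ay": 0,"az": 0},{"fingers": 1,"tx": 0,"ty": -0.002,"tz": 0.006,"ax": 0,"ay": 0,"az": 0},{"fingers": 1,"tx": 0,"ty": -0.002,"tz": 0.006,"ax": 0,"ay": 0,"az": 0}]}}

```text
time_s: 18.43
tcp_pos: [0.607, 0.0546, 0.0531]
ee_rot: [[-0.003, -0.992, 0.126], [-0.002, 0.126, 0.992], [-1.0, 0.002, -0.002]]
wrist_force: [-5.0, -3.2, 2.5]
gripper_width: 0.227
```

```bash
python3 mv.py .6084 .065 .053 172.8; python3 look.py
```

```text
t [ 0.     -0.      0.0139] a [-0.0003 -0.0008 -0.0008] rows 0.2508646070339632 0.028932580497420795 tcp [0.607  0.0546 0.0531] F [-5.  -3.2  2.5] j [ 20.  31. -14.   0. -44. -28.] g 0.22688470539194508 18.4333
top guide ylo slope mrad 78.9 y at x=125: 121.8 at x=5 112.4 res 0.5
top guide yhi slope mrad 51.7 y at x=125: 136.5 at x=5 130.3 res 1.1
side guide ylo slope mrad 27.3 y at x=125: 114.6 at x=5 111.3 res 4.9
side guide yhi slope mrad 82.2 y at x=125: 148.7 at x=5 138.9 res 0.3
```

{"fn": "play_rows", "kwargs": {"commands": [{"fingers": 1,"tx": 0,"ty": 0,"tz": 0.003,"ax": 0,"ay": 0,"az": -0.0005},{"fingers": 1,"tx": 0,"ty": 0,"tz": 0.006,"ax": 0,"ay": -0.0005,"az": -0.001},{"fingers": 1,"tx": 0,"ty": -0.0005,"tz": 0.009,"ax": 0,"ay": -0.0005,"az": -0.001},{"fingers": 1,"tx": 0,"ty": -0.0005,"tz": 0.011,"ax": 0,"ay": -0.0005,"az": -0.001},{"fingers": 1,"tx": 0,"ty": -0.0005,"tz": 0.011,"ax": 0,"ay": -0.0005,"az": -0.001}]}}

```text
time_s: 18.95
tcp_pos: [0.6076, 0.0615, 0.053]
ee_rot: [[-0.002, -0.992, 0.126], [-0.003, 0.126, 0.992], [-1.0, 0.001, -0.003]]
wrist_force: [-4.8, -7.3, 5.0]
gripper_width: 0.228
```

```bash
python3 mv.py .6084 .065 .053 172.8; python3 look.py
```

```text
t [ 0.     -0.0005  0.0048] a [-0.0001 -0.001  -0.0005] rows 0.08638701426891951 0.027887016792672817 tcp [0.6076 0.0615 0.053 ] F [-4.8 -7.3  5. ] j [ 21.  32. -14.   0. -44. -28.] g 0.2279826769594564 18.95
top guide ylo slope mrad 24.6 y at x=125: 120.2 at x=5 117.2 res 0.5
top guide yhi slope mrad 6.5 y at x=125: 136.1 at x=5 135.3 res 1.1
side guide ylo slope mrad -1.5 y at x=125: 117.7 at x=5 117.9 res 2.2
side guide yhi slope mrad 44.2 y at x=125: 149.0 at x=5 143.7 res 0.3
```

{"fn": "play_rows", "kwargs": {"commands": [{"fingers": 1,"tx": -0.0004,"ty": -0.0005,"tz": 0.001,"ax": 0,"ay": -0.0005,"az": -0.0005},{"fingers": 1,"tx": -0.0004,"ty": -0.001,"tz": 0.002,"ax": 0,"ay": -0.001,"az": -0.001},{"fingers": 1,"tx": -0.0004,"ty": -0.001,"tz": 0.003,"ax": 0,"ay": -0.001,"az": -0.001},{"fingers": 1,"tx": -0.0004,"ty": -0.001,"tz": 0.004,"ax": 0,"ay": -0.001,"az": -0.001},{"fingers": 1,"tx": -0.0004,"ty": -0.001,"tz": 0.0045,"ax": 0,"ay": -0.001,"az": -0.001}]}}

```text
time_s: 19.47
tcp_pos: [0.608, 0.0643, 0.053]
ee_rot: [[-0.0, -0.992, 0.126], [-0.001, 0.126, 0.992], [-1.0, 0.0, -0.001]]
wrist_force: [-5.3, -7.9, 3.4]
gripper_width: 0.231
```

```bash
python3 mv.py .6084 .065 .053 172.8; python3 look.py
```

```text
t [ 0.     -0.0005  0.001 ] a [-0.0002 -0.0003 -0.    ] rows 0.02027134905501213 0.009032187914951717 tcp [0.608  0.0643 0.053 ] F [-5.3 -7.9  3.4] j [ 21.  32. -14.   0. -44. -28.] g 0.23066265336894784 19.4667
top guide ylo slope mrad 0.1 y at x=125: 120.2 at x=5 120.2 res 0.7
top guide yhi slope mrad -21.0 y at x=125: 135.8 at x=5 138.3 res 0.9
side guide ylo slope mrad -46.4 y at x=125: 114.5 at x=5 120.1 res 4.4
side guide yhi slope mrad 26.9 y at x=125: 149.7 at x=5 146.4 res 0.4
```

{"fn": "play_rows", "kwargs": {"commands": [{"fingers": 1,"tx": 0,"ty": 0,"tz": 0.0008,"ax": 0,"ay": -0.0002,"az": 0},{"fingers": 1,"tx": 0,"ty": 0,"tz": 0.0016,"ax": 0,"ay": -0.0004,"az": 0},{"fingers": 1,"tx": 0,"ty": 0,"tz": 0.0016,"ax": 0,"ay": -0.0004,"az": 0},{"fingers": 1,"tx": 0,"ty": 0,"tz": 0.0016,"ax": 0,"ay": -0.0004,"az": 0}]}}

```text
time_s: 19.9
tcp_pos: [0.608, 0.065, 0.053]
ee_rot: [[-0.0, -0.992, 0.126], [-0.0, 0.126, 0.992], [-1.0, 0.0, -0.0]]
wrist_force: [-5.7, -8.8, 4.6]
gripper_width: 0.225
```

```bash
python3 mv.py .6084 .065 .053 172.8; python3 look.py
```

```text
t [-0.     -0.0005  0.0001] a [-0.0002 -0.0001 -0.0001] rows 0.008494624757781647 0.007142693694637548 tcp [0.608 0.065 0.053] F [-5.7 -8.8  4.6] j [ 21.  32. -14.   0. -44. -28.] g 0.22512435609198161 19.9
top guide ylo slope mrad 28.7 y at x=125: 124.9 at x=5 121.5 res 0.4
top guide yhi slope mrad -8.8 y at x=125: 138.6 at x=5 139.6 res 1.0
side guide ylo slope mrad -23.9 y at x=125: 118.8 at x=5 121.7 res 2.1
side guide yhi slope mrad 6.7 y at x=125: 147.7 at x=5 146.9 res 0.3
```

{"fn": "play_rows", "kwargs": {"commands": [{"fingers": 1,"tx": -0.0002,"ty": -0.001,"tz": 0.0004,"ax": 0,"ay": 0,"az": -0.001},{"fingers": 1,"tx": -0.0004,"ty": -0.002,"tz": 0.0004,"ax": 0,"ay": 0,"az": -0.002},{"fingers": 1,"tx": -0.0004,"ty": -0.003,"tz": 0.0004,"ax": 0,"ay": 0,"az": -0.0025},{"fingers": 1,"tx": -0.0004,"ty": -0.0035,"tz": 0.0004,"ax": 0,"ay": 0,"az": -0.003},{"fingers": 1,"tx": -0.0004,"ty": -0.0035,"tz": 0.0004,"ax": 0,"ay": 0,"az": -0.003}]}}

```text
time_s: 20.42
tcp_pos: [0.608, 0.065, 0.053]
ee_rot: [[0.003, -0.992, 0.127], [-0.002, 0.127, 0.992], [-1.0, -0.003, -0.002]]
wrist_force: [-11.1, -6.7, 8.4]
gripper_width: 0.229
```

```bash
cat >> look.py <<'E'
    q=pickle.load(open("last_top.pkl","rb")); show("legB",lines(q,.05,red,np.arange(10,90,2),80,150))
E
python3 mv.py .6084 .065 .053 172.8; python3 look.py
```

```text
t [-0.     -0.0005  0.0001] a [-0.0004 -0.0005  0.0011] rows 0.008852363791161463 0.03180375150558821 tcp [0.608 0.065 0.053] F [-11.1  -6.7   8.4] j [ 21.  31. -14.   0. -44. -29.] g 0.22886411743233087 20.4167  File "look.py", line 8
    q=pickle.load(open("last_top.pkl","rb")); show("legB",lines(q,.05,red,np.arange(10,90,2),80,150))
IndentationError: unexpected indent
```

{"fn": "play_rows", "kwargs": {"commands": [{"fingers": 1,"tx": -0.0006,"ty": -0.0005,"tz": 0.0004,"ax": 0,"ay": 0,"az": 0.0004},{"fingers": 1,"tx": -0.001,"ty": -0.001,"tz": 0.0008,"ax": 0,"ay": -0.0003,"az": 0.0008},{"fingers": 1,"tx": -0.001,"ty": -0.001,"tz": 0.001,"ax": 0,"ay": -0.0003,"az": 0.0008},{"fingers": 1,"tx": -0.001,"ty": -0.001,"tz": 0.001,"ax": 0,"ay": -0.0003,"az": 0.0008}]}}

```text
time_s: 20.75
tcp_pos: [0.6081, 0.065, 0.053]
ee_rot: [[-0.001, -0.992, 0.127], [-0.002, 0.127, 0.992], [-1.0, 0.001, -0.002]]
wrist_force: [-11.2, -8.2, 6.5]
gripper_width: 0.228
```

```bash
sed -i 's/^if __name__.*$/if __name__=="__main__":\n    look()/' look.py; python3 mv.py .6084 .065 .053 172.8; python3 look.py
```

```text
t [-0.     -0.0004  0.0001] a [-0.0005 -0.0006 -0.0003] rows 0.007201022836454652 0.021623868094724233 tcp [0.6081 0.065  0.053 ] F [-11.2  -8.2   6.5] j [ 21.  32. -14.   0. -44. -29.] g 0.2276394848104224 20.75
top guide ylo slope mrad 26.8 y at x=125: 124.7 at x=5 121.5 res 0.4
top guide yhi slope mrad -9.3 y at x=125: 138.3 at x=5 139.5 res 1.1
side guide ylo slope mrad -14.2 y at x=125: 119.8 at x=5 121.6 res 2.7
side guide yhi slope mrad 4.1 y at x=125: 147.4 at x=5 146.9 res 0.4
legB ylo slope mrad 11.7 y at x=125: 105.9 at x=5 104.5 res 3.7
legB yhi slope mrad 5.3 y at x=125: 121.3 at x=5 120.7 res 0.7
```

{"fn": "play_rows", "kwargs": {"commands": [{"fingers": 1,"tx": -0.0003,"ty": -0.0008,"tz": 0.0008,"ax": 0,"ay": -0.0004,"az": -0.0002},{"fingers": 1,"tx": -0.0003,"ty": -0.0008,"tz": 0.0012,"ax": 0,"ay": -0.0004,"az": -0.0002},{"fingers": 1,"tx": -0.0003,"ty": -0.0008,"tz": 0.0012,"ax": 0,"ay": -0.0004,"az": -0.0002},{"fingers": 1,"tx": -0.0003,"ty": -0.0008,"tz": 0.0012,"ax": 0,"ay": -0.0004,"az": -0.0002}]}}

```text
time_s: 21.18
tcp_pos: [0.6081, 0.065, 0.053]
ee_rot: [[-0.002, -0.992, 0.127], [-0.002, 0.127, 0.992], [-1.0, 0.002, -0.002]]
wrist_force: [-11.4, -10.3, 6.1]
gripper_width: 0.227
```

```bash
python3 mv.py .6084 .065 .053 172.8; python3 look.py
```

```text
t [-0.     -0.0004  0.    ] a [-0.0006 -0.0006 -0.0007] rows 0.007139130171845395 0.027229171927979814 tcp [0.6081 0.065  0.053 ] F [-11.4 -10.3   6.1] j [ 21.  32. -14.   0. -45. -29.] g 0.22676614661842076 21.1833
top guide ylo slope mrad 32.6 y at x=125: 125.5 at x=5 121.6 res 0.4
top guide yhi slope mrad -6.8 y at x=125: 138.8 at x=5 139.6 res 1.0
side guide ylo slope mrad -15.8 y at x=125: 119.6 at x=5 121.5 res 3.1
side guide yhi slope mrad 4.7 y at x=125: 147.5 at x=5 146.9 res 0.4
legB ylo slope mrad 11.6 y at x=125: 106.0 at x=5 104.6 res 3.8
legB yhi slope mrad 6.3 y at x=125: 121.4 at x=5 120.7 res 0.7
```

{"fn": "play_rows", "kwargs": {"commands": [{"fingers": 1,"tx": -0.0006,"ty": -0.0004,"tz": 0,"ax": 0,"ay": 0,"az": 0},{"fingers": 1,"tx": -0.0012,"ty": -0.0008,"tz": 0.0004,"ax": 0,"ay": -0.0004,"az": -0.0003},{"fingers": 1,"tx": -0.0012,"ty": -0.0008,"tz": 0.0006,"ax": 0,"ay": -0.0004,"az": -0.0003},{"fingers": 1,"tx": -0.0012,"ty": -0.0008,"tz": 0.0006,"ax": 0,"ay": -0.0004,"az": -0.0003}]}}

```text
time_s: 21.62
tcp_pos: [0.6082, 0.0651, 0.0531]
ee_rot: [[-0.003, -0.992, 0.127], [-0.001, 0.127, 0.992], [-1.0, 0.003, -0.001]]
wrist_force: [-10.8, -11.5, 2.9]
gripper_width: 0.226
```

```bash
python3 mv.py .6084 .065 .053 172.8; python3 look.py
```

```text
t [ 0.0001 -0.0003 -0.0001] a [-0.0007 -0.0004 -0.0008] rows 0.005915147698557156 0.02905603847286856 tcp [0.6082 0.0651 0.0531] F [-10.8 -11.5   2.9] j [ 21.  32. -14.  -0. -45. -29.] g 0.22623810816686546 21.6167
top guide ylo slope mrad 11.7 y at x=125: 122.6 at x=5 121.2 res 0.4
top guide yhi slope mrad -23.6 y at x=125: 136.4 at x=5 139.2 res 0.8
side guide ylo slope mrad -20.6 y at x=125: 119.5 at x=5 121.9 res 2.0
side guide yhi slope mrad 3.1 y at x=125: 147.3 at x=5 146.9 res 0.4
legB ylo slope mrad 12.3 y at x=125: 106.2 at x=5 104.7 res 4.0
legB yhi slope mrad 6.3 y at x=125: 121.6 at x=5 120.9 res 0.5
```

{"fn": "play_rows", "kwargs": {"commands": [{"fingers": 1,"tx": -0.0004,"ty": -0.0006,"tz": 0.0004,"ax": 0,"ay": 0,"az": -0.0004},{"fingers": 1,"tx": -0.0006,"ty": -0.0012,"tz": 0.0008,"ax": 0,"ay": -0.0004,"az": -0.0008},{"fingers": 1,"tx": -0.0006,"ty": -0.0016,"tz": 0.0008,"ax": 0,"ay": -0.0004,"az": -0.001},{"fingers": 1,"tx": -0.0006,"ty": -0.0016,"tz": 0.0008,"ax": 0,"ay": -0.0004,"az": -0.001}]}}

```text
time_s: 22.05
tcp_pos: [0.6082, 0.0651, 0.0531]
ee_rot: [[-0.003, -0.992, 0.128], [-0.001, 0.128, 0.992], [-1.0, 0.002, -0.001]]
wrist_force: [-12.8, -11.4, 3.4]
gripper_width: 0.227
```

```bash
python3 mv.py .6084 .065 .053 172.8; python3 look.py
```

```text
t [ 0.0001 -0.0003 -0.0001] a [-0.0008 -0.0004 -0.0008] rows 0.005432289054835566 0.02945991386609415 tcp [0.6082 0.0651 0.0531] F [-12.8 -11.4   3.4] j [ 21.  32. -14.  -0. -45. -29.] g 0.22675712198670528 22.05
top guide ylo slope mrad 12.0 y at x=125: 122.8 at x=5 121.3 res 0.5
top guide yhi slope mrad -21.5 y at x=125: 136.7 at x=5 139.3 res 0.8
side guide ylo slope mrad -51.9 y at x=125: 114.8 at x=5 121.0 res 4.7
side guide yhi slope mrad 4.0 y at x=125: 147.4 at x=5 146.9 res 0.4
legB ylo slope mrad 11.8 y at x=125: 106.1 at x=5 104.7 res 3.9
legB yhi slope mrad 9.3 y at x=125: 121.9 at x=5 120.8 res 0.4
```

The leg B edge (+6 to +9 mrad) and the guide (about +4 mrad) are parallel, but both sit slightly counter-clockwise of the back guide. So the square is yawed a little in the grip. I'll turn the tool slightly clockwise while keeping the pressure on.

{"fn": "play_rows", "kwargs": {"commands": [{"fingers": 1,"tx": 0,"ty": 0,"tz": 0,"ax": 0.001,"ay": 0,"az": -0.0004},{"fingers": 1,"tx": 0,"ty": 0,"tz": 0,"ax": 0.002,"ay": 0,"az": -0.0006},{"fingers": 1,"tx": 0,"ty": 0,"tz": 0,"ax": 0.0025,"ay": 0,"az": -0.0006},{"fingers": 1,"tx": 0,"ty": 0,"tz": 0,"ax": 0.0025,"ay": 0,"az": -0.0006}]}}

```text
time_s: 22.48
tcp_pos: [0.6082, 0.0651, 0.0531]
ee_rot: [[-0.001, -0.991, 0.135], [-0.001, 0.135, 0.991], [-1.0, 0.0, -0.001]]
wrist_force: [-12.6, -10.8, 3.2]
gripper_width: 0.226
```

```bash
python3 mv.py .6084 .065 .053 172.8; python3 look.py
```

```text
t [ 0.0001 -0.0002 -0.0001] a [-0.003  -0.0004 -0.0001] rows 0.005631159434582938 0.07686002543553466 tcp [0.6082 0.0651 0.0531] F [-12.6 -10.8   3.2] j [ 21.  32. -14.   0. -44. -29.] g 0.2258178906491234 22.4833
top guide ylo slope mrad 10.0 y at x=125: 122.7 at x=5 121.5 res 0.4
top guide yhi slope mrad -11.9 y at x=125: 138.3 at x=5 139.8 res 1.1
side guide ylo slope mrad -22.8 y at x=125: 119.5 at x=5 122.2 res 2.1
side guide yhi slope mrad 11.1 y at x=125: 148.4 at x=5 147.0 res 0.3
legB ylo slope mrad 8.8 y at x=125: 106.2 at x=5 105.1 res 3.9
legB yhi slope mrad 4.0 y at x=125: 121.7 at x=5 121.2 res 0.4
```

{"fn": "play_rows", "kwargs": {"commands": [{"fingers": 1,"tx": 0,"ty": -0.0003,"tz": 0.0003,"ax": 0.0006,"ay": 0,"az": 0},{"fingers": 1,"tx": 0,"ty": -0.0003,"tz": 0.0003,"ax": 0.0012,"ay": 0,"az": 0},{"fingers": 1,"tx": 0,"ty": -0.0003,"tz": 0.0003,"ax": 0.0012,"ay": 0,"az": 0},{"fingers": 1,"tx": 0,"ty": -0.0003,"tz": 0.0003,"ax": 0.0012,"ay": 0,"az": 0},{"fingers": 1,"tx": 0,"ty": -0.0003,"tz": 0.0003,"ax": 0.0012,"ay": 0,"az": 0}]}}

```text
time_s: 23.0
tcp_pos: [0.6082, 0.0651, 0.0531]
ee_rot: [[-0.001, -0.99, 0.138], [-0.002, 0.138, 0.99], [-1.0, 0.001, -0.002]]
wrist_force: [-13.7, -12.1, 4.1]
gripper_width: 0.228
```

```bash
python3 mv.py .6084 .065 .053 172.8; python3 look.py; python3 look.py
```

```text
t [ 0.0001 -0.0002 -0.0001] a [-0.0041 -0.0006 -0.0003] rows 0.0052706814432488805 0.10525355209405853 tcp [0.6082 0.0651 0.0531] F [-13.7 -12.1   4.1] j [ 21.  32. -14.   0. -44. -29.] g 0.22806261419760396 23.0
top guide ylo slope mrad 9.5 y at x=125: 122.6 at x=5 121.5 res 0.4
top guide yhi slope mrad -14.7 y at x=125: 138.0 at x=5 139.8 res 1.1
side guide ylo slope mrad -24.7 y at x=125: 118.8 at x=5 121.7 res 3.1
side guide yhi slope mrad 10.0 y at x=125: 148.3 at x=5 147.1 res 0.4
legB ylo slope mrad 12.5 y at x=125: 106.6 at x=5 105.1 res 4.1
legB yhi slope mrad 2.2 y at x=125: 121.6 at x=5 121.3 res 0.4
top guide ylo slope mrad 8.6 y at x=125: 122.4 at x=5 121.4 res 0.4
top guide yhi slope mrad -16.4 y at x=125: 137.8 at x=5 139.7 res 1.1
side guide ylo slope mrad -50.4 y at x=125: 114.9 at x=5 120.9 res 5.2
side guide yhi slope mrad 8.9 y at x=125: 148.1 at x=5 147.0 res 0.4
legB ylo slope mrad 10.8 y at x=125: 106.4 at x=5 105.1 res 4.1
legB yhi slope mrad 1.1 y at x=125: 121.5 at x=5 121.3 res 0.4
```

Run:
```python
from station import r,job
s=r.sense(); print(s["wrist_force"],s["gripper_width"],s["time_s"]); print(job.finish_job())
```

```text
[-12.7528855  -12.11734025   3.26349885] 0.22690735862739075 23.2
the job is handed in; nothing more can be done
None
```

I handed the job in at 23.2 s. The red square is still gripped, lying flat in the corner and pressed against both guides. I can't confirm the side guide is square to better than about ±5 mrad.

**Mistake on the way:** after the first seating I pushed too hard sideways to check it, and the side guide swung about 45 mrad past square. I lifted the square, pushed the guide back in from outside with the end of leg A (about 3 to 5 N), and seated it again more gently. A small clockwise turn of the tool then straightened the square's slight yaw in the grip.

**Last checks:**
- **Push:** about 12 N towards the back guide and 13 to 14 N in total towards the side guide. Friction takes part of the side push, so the net force on that guide is not known exactly. The position was steady over the last steps.
- **Square:** leg B is within about 1 to 2 mrad of parallel to the stage.
- **Side guide:** about 0 rad by its edge position, and flush with leg B in the top view to within about 0.2 mm. The individual edge-slope readings disagreed, from about -16 to +10 mrad; I relied on the edge position instead.
- **Bystanders:** the eyepiece was undisturbed in the last pictures I viewed, taken before the repair. I did not check the others again after it, but the planned paths kept clear of them. The clamp screw moved only with its guide.

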